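# Hold a dispersing disc on the flat of its drive shaft

### The job

Take the yellow protective cap off the upright shaft of the grey bench drive and stand it open end down on the worktop, clear of the drive. Then grip the bare shaft end and turn it until your fingers are closed on its milled flat with the flat facing the front of the drive (the side with the control panel and the red index line), let go, and lower the toothed disc, hub upwards, over the shaft end with its brass set screw on that flat. Finish still holding the disc on the shaft, level, with the screw halfway along the flat, facing the front and clear of your fingers, so that a colleague can tighten it; leave the other things on the worktop where they are.

Things in the scene. Friction and masses are not known exactly. Their poses are not given: they have to be found in the camera images.
- drive: bench drive unit fixed to the worktop: grey cast housing on a dark base plate 116 x 116 mm, top of the housing 56 mm up, round aluminium flange and seal boss (44 mm across) up to 85 mm. Its upright shaft stands in the middle. Origin under the centre, on the shaft axis; z up; its FRONT is its own -x side, with the black control panel and a short red index line on the flange
- shaft_top (a point): centre of the top end face of the drive's shaft, 172 mm above the worktop. The steel shaft is 20 mm in diameter with a 2 mm chamfer at the top and stands out 87 mm above the boss; one side of its uppermost 46 mm (126 to 172 mm above the worktop) is milled to a flat
- shaft (a joint): angle of the shaft about the vertical, rad: 0 when the flat faces the drive's front (-x of the drive), growing counter-clockwise seen from above (at +1.57 the flat faces the drive's -y side). It turns without end stops against a steady drag of about 0.12 N m and stays where it is left
- flat: the milled flat of the shaft end, 14 mm wide and 43 mm long, 6.5 mm from the shaft axis (the shaft measures 20 mm across when gripped elsewhere but 16.5 mm across the flat). Origin in the middle of the flat's surface; its own -x points straight out of the flat, z up
- flat_mid (a point): the middle of the flat's surface, about 148 mm above the worktop
- cap: yellow plastic protective cap, loosely slipped over the shaft end and hanging on its end face: closed at the top, 30 mm across, 50 mm high, with a 37 mm rim 3 mm high at its open foot, bore 23 mm wide and 46 mm deep. Origin at the centre of the open foot, z up
- disc: toothed steel dispersing disc lying on the worktop, hub upwards, 0.11 to 0.23 kg. Origin on its axis, level with its underside; teeth round the edge (67 mm across) from 0 to 17.5 mm up; round hub 36 mm across from 8 to 44 mm up, through bore 22.4 mm with a 2 mm chamfer below. The brass set screw stands in the hub on the disc's own -x side, its axis 34 mm up
- hub_top (a point): centre of the upper face of the disc's hub, 44 mm above the disc's origin
- screw: brass set screw of the disc, 5.6 mm thick, along the disc's x axis, fixed in the hub: it stands 4 mm out of the hub (slotted end) and its nose stands 3.5 mm into the bore, so the disc passes over the shaft end only with the screw over the flat (within about 15 degrees). Same frame as the disc
- screw_nose (a point): inner end of the set screw, 7.7 mm from the disc's axis on its -x side, 34 mm above the disc's origin
- cup_pink: pink translucent disposable cup standing on the worktop, 76 mm across, 86 mm high, origin under its centre (bystander)
- screwdriver: screwdriver with orange handle lying in front of the drive, 192 mm long, 25 mm high, its long axis is its y (bystander)
- marker_a: white marker pen with red cap lying on the worktop, 135 mm long (its y), 16 mm high (bystander)
- timer: white kitchen timer lying flat, 62 x 66 x 20 mm (bystander)
- amber_bottle: small bottle with black dropper cap standing beyond the drive, 56 mm across, 142 mm high (bystander)
- spoon: teaspoon lying on the worktop, 137 mm long (its x), 13 mm high (bystander)
- vial_3: glass sample vial with black cap, blue content, 28 mm across, 60 mm high (bystander)
Things that resemble listed ones, but are neither listed nor needed, are in the scene too. Of the things shaped like the cap, the yellow one is meant.

How it is judged:
By the outcome, as a careful person would: the job done as asked, in the order asked, and still so for the second after the job is handed in, while the arm keeps its last pose, push and grip.
It also fails if it takes over 72 s, if anything falls off the work surface, if the arm or the gripper's body presses on something with over 40 N, if the wrist force passes 120 N, or if a joint passes its speed limit or range.

### The arm

A 6-joint arm with a two-finger parallel gripper is mounted at the origin on a cart in front of the work surface, level with it; the furniture and walls round the work are solid. World frame = base frame: x ahead of the robot, y to its left, z up, the work surface at z = 0. Lengths are in m, angles in rad, forces in N, time in s.
With the tool pointing down it reaches from about 0.225 to 0.875 m from the base axis. Payload 3.4 kg.
Tool frame: the origin (TCP) lies between the finger pads; the fingertips stand 11 mm ahead of it and the grasp point (between the pads) lies 8 mm behind it (tips_ahead is the distance from the TCP to the fingertips, in m); z points along the fingers, x is the direction in which the jaws open and shut, and the axes are right-handed (so a half turn about z gives the same grasp; the last joint's range is limited). The gripper opens to 85 mm and grips with 20 to 120 N. Pads are 22 mm wide; open, the fingers measure 114 mm over their backs; the gripper's body (76 mm by 85 mm) begins 54 mm behind the grasp point. The pads swing forward as they close: fully open they stand 13 mm farther back than shut.
Start: joints at [1.092, 0.276, 1.505, -0, 1.361, -0.121], TCP at [0.201, 0.539, 0.207] pointing down, gripper open.
Joint ranges: [-2.89, 2.89], [-0.75, 2.08], [0.22, 2.7], [-1.18, 4.32], [0.11, 2.71], [-2.7, 2.7]. Speed limits (rad/s): [2.57, 2.57, 3.14, 3.14, 3.14, 3.14].

### API

Orientations are given as a unit quaternion [w, x, y, z].
In Python, from rig import get_state, get_image, sign_off, masks_of, tips_ahead gives the robot as it stands.
- The arm moves only by the tool play_rows, never from a script. Its argument "series" is a list of rows, each an object of numbers: "fingers": the closure, from -1 (fully open) to 1 (shut); "dx", "dy", "dz": the shift along the world's x, y, z in mm; "turn": the turn about the world's z in rad. A call has 1 to 20 rows; each row shifts and turns the pose as measured when the row begins; what a row does not reach is not made up. A row lasts 1/12 s, in which the tool goes at most 41.7 mm and 7.16 degrees, less where a joint would pass 70% of its speed; a pose out of reach is approached as far as the arm can. A call with a gripper value outside its range is refused whole. The fingers move at their own pace and stop on an object; "squeeze" is the grip in N (left out, the last holds). Time passes only in rows, so rows that do not move let the fingers close. It gives the time, the measured TCP pose, the force and the opening at its end, in the units of the state.
- get_state(): the state, without advancing time (a new reading comes with each control period).
- get_image(name): name is "scene" or "side" or "wrist"; returns a dict with "pixels" (400x640x3 uint8, red, green, blue), "vfov" (degrees; the focal length in pixels is half the picture's height over the tangent of half this angle, whatever the lens; pixels are square), "cx", "cy" (the principal point, pixels), "dist" ([k1, k2, p1, p2, k3] as OpenCV has them; the pictures are not rectified), "rvec" (rotation vector, rad) and "tvec" (3), from world to camera coordinates, as OpenCV has them; the wrist camera has in their place "hand_eye" (4x4, takes a point from camera to tool coordinates, whose origin is the TCP and whose axes are the tool frame's). Camera axes: x right, y down, z forward; pixel columns grow to the right and rows downward; lengths in m; the calibration is good to about 2 mm. A picture is of the moment at which its call begins: read the wrist's pose just before it. There is no depth.
- sign_off(): hands the job in, once; it reports no verdict.
Trained networks look in a picture, given as the dict that the camera call returned (one of the last four; its "shot" number tells which), for a name from the list of things; names that differ only in an ending like _2 or _b are one class to them, and where a whole thing is asked for, a point or a joint stands for the part that bears it (a point fixed in the world has none). Each returns a list of dicts, best first, with "p" (0 to 1); they miss things now and then, are a little off and sometimes report something else, mostly with a low value. They report only what shows in the picture. A call takes as long as a camera call. They do not tell look-alikes from the thing itself.
- masks_of(picture, label): "region" (400x640 bool, what is visible of it) and "xy" ([column, row] in pixels, amid what is visible of it).
The state is a dict: "clock": time; "qpos": joint angles; "qd": joint speeds; "effort": joint torques, N m; "position": TCP position; "ee_rot": TCP orientation; "contact_force": force on the tool from outside, world axes, zero at the start; "moment": the same for the moment, N m; "width": finger opening in m.
Only numpy, scipy, OpenCV 4.12 (cv2) and the standard library are available. Lean on these libraries where they do the work, as an engineer would, in place of code of your own. Each camera call takes 0.05 s, during which the arm holds its last target. There are 200 camera calls.

## Working session

There is one attempt and no reset: what is moved stays moved. The work goes in short steps, Python scripts to look and compute and a tool call to move; the robot and the scene stay as the last step left them, time stands still between calls to the robot, and variables do not carry over. Pictures are saved under pics/ and viewed, about 8 in all and at most 12, crops included, and the job is handed in when it is done.

Besides the shell and the picture viewer there is one more tool, called after "Request:" by a JSON object that holds its "name" and its "arguments". play_rows: Moves the arm, as the interface text tells. Its arguments: {"type":"object","properties":{"series":{"type":"array"},"squeeze":{"type":"number"}},"required":["series"]}

```bash
mkdir -p pics; ls; cat > h.py <<'E'
import numpy as np, cv2
from rig import *
from scipy.spatial.transform import Rotation as R
def K(p):
    f=200/np.tan(np.radians(p['vfov'])/2); return np.array([[f,0,p['cx']],[0,f,p['cy']],[0,0,1.]])
def ext(p,st=None):
    if 'rvec' in p:
        return cv2.Rodrigues(np.array(p['rvec'],float))[0],np.array(p['tvec'],float).ravel()
    q=st['ee_rot']; Rt=R.from_quat([q[1],q[2],q[3],q[0]]).as_matrix()
    T=np.eye(4);T[:3,:3]=Rt;T[:3,3]=st['position']; M=np.linalg.inv(T@np.array(p['hand_eye']))
    return M[:3,:3],M[:3,3]
def proj(p,X,st=None):
    r,t=ext(p,st); return cv2.projectPoints(np.array(X,float).reshape(-1,1,3),cv2.Rodrigues(r)[0],t,K(p),np.array(p['dist'],float))[0].reshape(-1,2)
def ray(p,uv,st=None):
    r,t=ext(p,st); n=cv2.undistortPoints(np.array(uv,float).reshape(-1,1,2),K(p),np.array(p['dist'],float)).reshape(-1,2)
    d=np.c_[n,np.ones(len(n))]@r; return -r.T@t,d
def onz(p,uv,z,st=None):
    c,d=ray(p,uv,st); return c+d*((z-c[2])/d[:,2])[:,None]
def save(p,n): cv2.imwrite('pics/'+n+'.png',p['pixels'][...,::-1])
def shot(name):
    st=get_state(); p=get_image(name); return p,st
E
python3 - <<'E'
from h import *
for n in ['scene','side','wrist']:
    p,st=shot(n); save(p,n+'0'); print(n,p['vfov'],p['cx'],p['cy'],np.round(ext(p,st)[0].tolist(),2).tolist(), (-ext(p,st)[0].T@ext(p,st)[1]).round(3))
    for l in ['drive','cap','disc','shaft','screw','cup_pink','screwdriver','marker_a','timer','amber_bottle','spoon','vial_3']:
        print(l,[(round(m['p'],2),np.round(m['xy']).tolist(),onz(p,[m['xy']],0.0,st)[0][:2].round(3).tolist(),int(m['region'].sum())) for m in masks_of(p,l)[:4]])
print(get_state(),tips_ahead)
a=cv2.imread('pics/scene0.png');b=cv2.imread('pics/side0.png')
E
```

```text
pics
scene 51.35509514830896 320.69653545483294 200.87676547768612 [[-0.74, -0.67, 0.0], [-0.52, 0.58, -0.62], [0.42, -0.46, -0.78]] [-0.019  0.55   1.162]
drive [(0.89, [326.0, 213.0], [0.548, -0.108], 1131)]
cap [(0.49, [306.0, 237.0], [0.532, 0.01], 119), (0.47, [348.0, 243.0], [0.413, -0.066], 162), (0.46, [329.0, 190.0], [0.608, -0.195], 163)]
disc [(0.5, [382.0, 207.0], [0.421, -0.263], 247)]
shaft []
screw [(0.2, [379.0, 235.0], [0.355, -0.159], 330)]
cup_pink [(0.76, [291.0, 271.0], [0.478, 0.135], 534), (0.53, [296.0, 167.0], [0.78, -0.197], 362)]
screwdriver [(0.56, [343.0, 265.0], [0.373, 0.008], 52)]
marker_a [(0.59, [290.0, 330.0], [0.35, 0.271], 243)]
timer [(0.75, [379.0, 232.0], [0.365, -0.17], 317)]
amber_bottle [(0.67, [380.0, 234.0], [0.356, -0.164], 305), (0.65, [296.0, 165.0], [0.787, -0.202], 331), (0.26, [290.0, 329.0], [0.352, 0.269], 228)]
spoon []
vial_3 [(0.49, [303.0, 182.0], [0.709, -0.161], 78)]
side 48.69768650521506 320.485988161869 199.06801477616744 [[0.91, -0.41, -0.02], [-0.26, -0.53, -0.81], [0.32, 0.74, -0.59]] [ 0.13  -1.05   0.874]
drive [(0.73
[... 1192 characters left out ...]
ottle []
spoon []
vial_3 []
{'clock': 1.95, 'qpos': array([ 1.09198338e+00,  2.75873539e-01,  1.50486947e+00,  4.50547558e-05,
        1.36070422e+00, -1.20984735e-01]), 'qd': array([-0.00160683, -0.0012104 ,  0.00064131,  0.00044575, -0.00048293,
        0.00042212]), 'effort': array([-6.50324364e-04, -4.16648126e+01, -2.46094412e+01, -4.37318049e-04,
        5.05563439e-04, -1.67023046e-05]), 'position': array([0.20139229, 0.53863113, 0.20705531]), 'ee_rot': array([-5.34172081e-05,  8.21659791e-01,  5.69978229e-01,  5.40277337e-05]), 'contact_force': array([-0.30583177,  0.10566952, -0.04432773]), 'moment': array([-0.00573518, -0.01454296,  0.00965442]), 'width': 0.08500227382961716} 0.011
```

```bash
ls pics
```

```text
scene0.png
side0.png
wrist0.png
```

View pics/scene0.png

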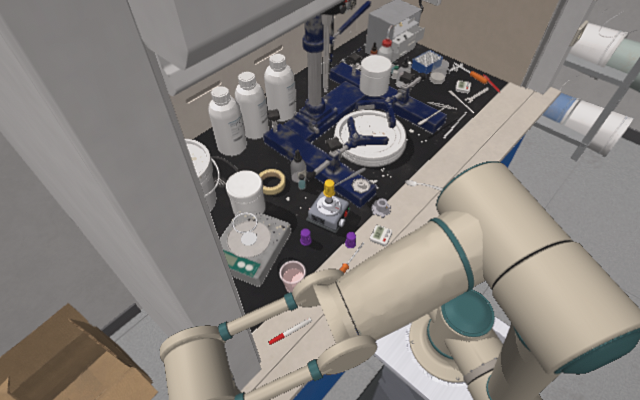

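View pics/side0.png

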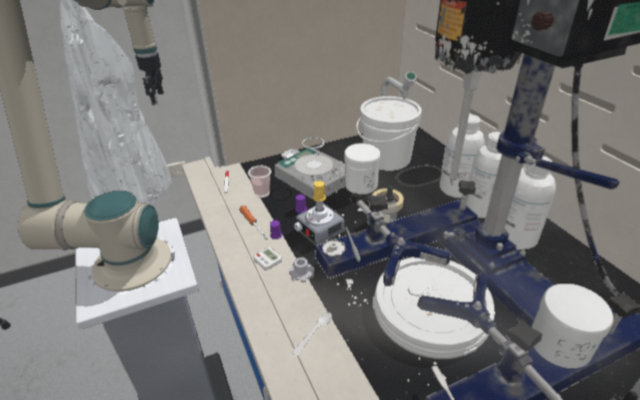

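The scene picture shows the yellow cap on the drive at (329,190), with two purple caps at (306,237) and (349,240). The disc candidate is at (382,207), and there is a second metallic thing on the blue base at (363,185). In the side picture the cap is at (318,190), the disc at (301,270) and the look-alike at (334,247). I'll confirm in one crop and measure.

```bash
python3 - <<'E'
from h import *
s,_=shot('scene'); d,_=shot('side')
def tri(a,b):
    c1,d1=ray(s,[a]);c2,d2=ray(d,[b]);d1=d1[0];d2=d2[0]
    k=np.linalg.lstsq(np.c_[d1,-d2],c2-c1,rcond=None)[0]
    P,Q=c1+k[0]*d1,c2+k[1]*d2; return ((P+Q)/2).round(4),np.linalg.norm(P-Q).round(4)
def yel(p):
    h=cv2.cvtColor(p['pixels'],cv2.COLOR_RGB2HSV); m=((h[...,0]>18)&(h[...,0]<32)&(h[...,1]>170)&(h[...,2]>90)).astype(np.uint8)
    n,l,st,c=cv2.connectedComponentsWithStats(m); print(st[1:][st[1:,4]>20].tolist()); i=1+np.argmin(np.hypot(*(c[1:]-[325,190]).T)+1e3*(st[1:,4]<30)); return c[i]
a,b=yel(s),yel(d);print('cap',a,b,tri(a,b))
ms=masks_of(s,'disc')[0];md=masks_of(d,'disc')[0];print('disc',tri(ms['xy'],md['xy']))
A=cv2.resize(s['pixels'][165:265,295:405],None,fx=5,fy=5,interpolation=cv2.INTER_CUBIC)[:500]
B=cv2.resize(d['pixels'][175:295,270:350],None,fx=500/120,fy=500/120,interpolation=cv2.INTER_CUBIC)
cv2.imwrite('pics/crop1.png',cv2.resize(np.hstack([A,B]),None,fx=.9,fy=.9)[...,::-1])
E
```

```text
[[324, 179, 11, 18, 156]]
[]Traceback (most recent call last):
  File "<stdin>", line 10, in <module>
  File "<stdin>", line 9, in yel
    return _wrapfunc(a, 'argmin', axis=axis, out=out, **kwds)
    return bound(*args, **kwds)
ValueError: attempt to get argmin of an empty sequence
```

```bash
cat >> h.py <<'E'
def tri(s,a,d,b,ss=None,sd=None):
    c1,d1=ray(s,[a],ss);c2,d2=ray(d,[b],sd);d1=d1[0];d2=d2[0]
    k=np.linalg.lstsq(np.c_[d1,-d2],c2-c1,rcond=None)[0]
    P,Q=c1+k[0]*d1,c2+k[1]*d2; return ((P+Q)/2).round(4),np.linalg.norm(P-Q).round(4)
E
python3 - <<'E'
from h import *
s,_=shot('scene'); d,_=shot('side')
ms=max(masks_of(s,'cap'),key=lambda m:-m['xy'][1]);md=max(masks_of(d,'cap'),key=lambda m:-m['xy'][1])
c=lambda m:np.argwhere(m['region']).mean(0)[::-1]
print('cap',c(ms),c(md),tri(s,c(ms),d,c(md)))
ms=masks_of(s,'disc')[0];md=masks_of(d,'disc')[0];print('disc',c(ms),c(md),tri(s,c(ms),d,c(md)))
A=cv2.resize(s['pixels'][165:265,295:405],None,fx=5,fy=5,interpolation=cv2.INTER_CUBIC)[:500]
B=cv2.resize(d['pixels'][175:295,270:350],None,fx=500/120,fy=500/120,interpolation=cv2.INTER_CUBIC)
cv2.imwrite('pics/crop1.png',cv2.resize(np.hstack([A,B]),None,fx=.9,fy=.9)[...,::-1])
E
```

```text
cap [328.57377049 187.79781421] [318.65065502 191.24017467] (array([ 0.5368, -0.1061,  0.148 ]), np.float64(0.0005))
disc [380.53508772 207.75438596] [301.13157895 270.10745614] (array([ 0.4171, -0.2466,  0.0128]), np.float64(0.0007))
```

View pics/crop1.png

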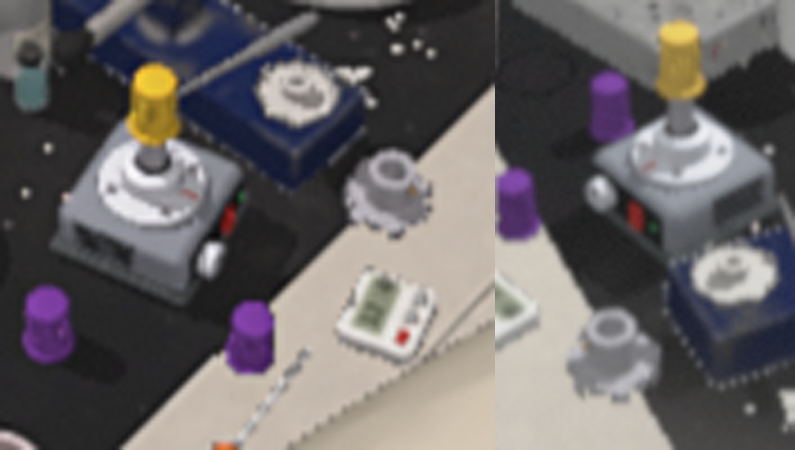

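The crop shows the yellow cap on the drive, and the purple look-alikes stand on the worktop. The grey disc, with its brass screw at crop (412,190), lies on the beige edge. The white look-alike lies on the blue base. The drive's panel faces the lower right of the scene picture. Next I'll move the wrist camera over the work.

Request:
{"name": "play_rows", "arguments": {"series": [{"dz": 40,"turn": 0.12,"fingers": -1},{"dz": 40,"turn": 0.12},{"dz": 40,"turn": 0.12},{"dx": 13,"dy": -38,"dz": 3},{"dx": 13,"dy": -38,"dz": 3},{"dx": 13,"dy": -38,"dz": 3},{"dx": 13,"dy": -38,"dz": 3},{"dx": 13,"dy": -38,"dz": 3},{"dx": 13,"dy": -38,"dz": 3},{"dx": 13,"dy": -38,"dz": 3},{"dx": 13,"dy": -38,"dz": 3},{"dx": 13,"dy": -38,"dz": 3},{"dx": 13,"dy": -38},{"dx": 13,"dy": -38},{"dx": 13,"dy": -38},{"dx": 13,"dy": -38},{"dx": 13,"dy": -38},{"dx": 13,"dy": -38},{"dx": 13,"dy": -38},{"dx": 13,"dy": -38}]}}

```text
invalid input at $.series[0]: expected keys fingers, dx, dy, dz, turn
```

```bash
python3 - <<'E'
from h import *
st=get_state();print(st['clock'],st['position'],st['ee_rot'],st['qpos'].round(2))
p,st=shot('wrist'); save(p,'w1')
c=lambda m:np.argwhere(m['region']).mean(0)[::-1]
for l,z in [('drive',.05),('cap',.05),('disc',.03),('cup_pink',.04),('screwdriver',.01),('marker_a',.01),('timer',.02),('vial_3',.03),('amber_bottle',.07),('spoon',.01)]:
    print(l,[(round(m['p'],2),c(m).round().tolist(),onz(p,[c(m)],z,st)[0][:2].round(3).tolist(),int(m['region'].sum())) for m in masks_of(p,l)[:4]])
E
```

```text
2.35 [0.2014068  0.53861268 0.20703546] [-1.63076632e-05  8.21654742e-01  5.69985511e-01  4.37910005e-05] [ 1.09  0.28  1.5  -0.    1.36 -0.12]
drive []
cap []
disc []
cup_pink [(0.75, [141.0, 392.0], [0.4, 0.203], 478)]
screwdriver []
marker_a []
timer []
vial_3 []
amber_bottle []
spoon []
```

View pics/w1.png

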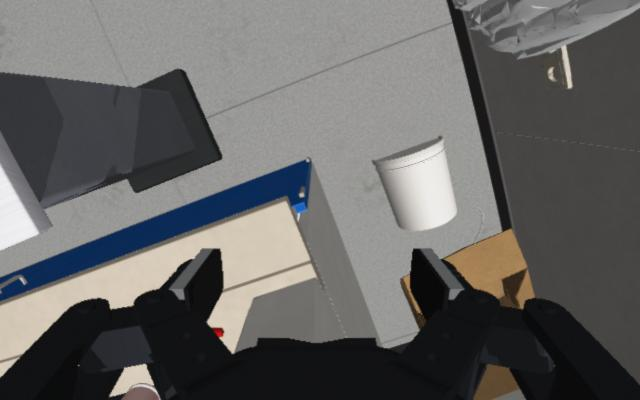

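The call was refused because every key is required. The picture (4 so far) shows the floor and the cart's corner, nothing useful. I'll move with full rows.

Request:
{"name": "play_rows", "arguments": {"series": [{"fingers": -1,"dx": 0,"dy": 0,"dz": 40,"turn": 0.12},{"fingers": -1,"dx": 0,"dy": 0,"dz": 40,"turn": 0.12},{"fingers": -1,"dx": 0,"dy": 0,"dz": 40,"turn": 0.12},{"fingers": -1,"dx": 13,"dy": -38,"dz": 3,"turn": 0},{"fingers": -1,"dx": 13,"dy": -38,"dz": 3,"turn": 0},{"fingers": -1,"dx": 13,"dy": -38,"dz": 3,"turn": 0},{"fingers": -1,"dx": 13,"dy": -38,"dz": 3,"turn": 0},{"fingers": -1,"dx": 13,"dy": -38,"dz": 3,"turn": 0},{"fingers": -1,"dx": 13,"dy": -38,"dz": 3,"turn": 0},{"fingers": -1,"dx": 13,"dy": -38,"dz": 3,"turn": 0},{"fingers": -1,"dx": 13,"dy": -38,"dz": 3,"turn": 0},{"fingers": -1,"dx": 13,"dy": -38,"dz": 3,"turn": 0},{"fingers": -1,"dx": 13,"dy": -38,"dz": 3,"turn": 0},{"fingers": -1,"dx": 13,"dy": -38,"dz": 3,"turn": 0},{"fingers": -1,"dx": 13,"dy": -38,"dz": 0,"turn": 0},{"fingers": -1,"dx": 13,"dy": -38,"dz": 0,"turn": 0},{"fingers": -1,"dx": 13,"dy": -38,"dz": 0,"turn": 0},{"fingers": -1,"dx": 13,"dy": -38,"dz": 0,"turn": 0},{"fingers": -1,"dx": 13,"dy": -38,"dz": 0,"turn": 0},{"fingers": -1,"dx": 0,"dy": -20,"dz": 0,"turn": 0}]}}

```text
clock: 4.57
position: [0.4082, -0.1128, 0.367]
ee_rot: [0.009, 0.695, 0.719, 0.006]
contact_force: [-0.1, 0.6, 0.1]
width: 0.0855
```

```bash
python3 - <<'E'
from h import *
st=get_state();print(st['clock'],st['position'],st['ee_rot'],st['qpos'].round(2))
p,st=shot('wrist'); save(p,'w1')
c=lambda m:np.argwhere(m['region']).mean(0)[::-1]
for l,z in [('drive',.05),('cap',.05),('disc',.03),('cup_pink',.04),('screwdriver',.01),('marker_a',.01),('timer',.02),('vial_3',.03),('amber_bottle',.07),('spoon',.01)]:
    print(l,[(round(m['p'],2),c(m).round().tolist(),onz(p,[c(m)],z,st)[0][:2].round(3).tolist(),int(m['region'].sum())) for m in masks_of(p,l)[:4]])
E
```

```text
4.5667 [ 0.40816755 -0.11284456  0.36702014] [0.00904494 0.69500983 0.71891647 0.0062155 ] [-0.44 -0.03  1.48  0.01  1.67 -2.04]
drive [(0.89, [319.0, 222.0], [0.521, -0.106], 4393)]
cap [(0.89, [392.0, 221.0], [0.515, 0.013], 473), (0.73, [319.0, 222.0], [0.52, -0.106], 4194), (0.6, [345.0, 150.0], [0.403, -0.07], 436)]
disc [(0.8, [236.0, 151.0], [0.412, -0.242], 1287)]
cup_pink [(0.77, [496.0, 182.0], [0.445, 0.18], 2546)]
screwdriver [(0.69, [407.0, 122.0], [0.359, 0.03], 1114), (0.51, [319.0, 238.0], [0.566, -0.104], 59), (0.21, [236.0, 152.0], [0.416, -0.247], 1282)]
marker_a []
timer [(0.71, [290.0, 112.0], [0.349, -0.157], 1571)]
vial_3 [(0.58, [296.0, 303.0], [0.689, -0.142], 95)]
amber_bottle [(0.75, [282.0, 326.0], [0.709, -0.164], 757), (0.75, [291.0, 112.0], [0.349, -0.153], 1632)]
spoon [(0.9, [123.0, 122.0], [0.371, -0.435], 660)]
```

View pics/w1.png

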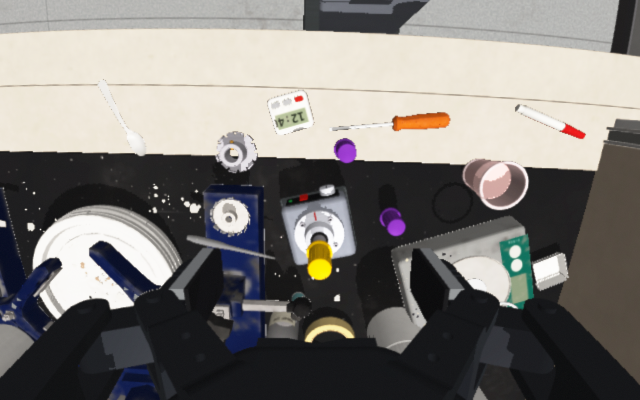

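The wrist picture shows the yellow cap at (319,257), the drive with its panel towards the robot and the index line at (315,216), and the disc at (236,151). A grey bar has its tip near (275,258). The ground around world (0.435,0.06) is free. I'll measure precisely now.

```bash
python3 - <<'E'
from h import *
s,_=shot('scene'); d,_=shot('side'); w,st=shot('wrist')
def yel(p,box):
    x0,y0,x1,y1=box;h=cv2.cvtColor(p['pixels'],cv2.COLOR_RGB2HSV); m=(h[...,0]>15)&(h[...,0]<33)&(h[...,1]>120)&(h[...,2]>80)
    q=np.zeros_like(m);q[y0:y1,x0:x1]=m[y0:y1,x0:x1];a=np.argwhere(q);print(len(a),a.min(0),a.max(0));return q.astype(np.uint8)
ob=[(s,yel(s,(310,165,350,215)),None),(d,yel(d,(305,170,335,210)),None),(w,yel(w,(290,215,350,290)),st)]
# fit cap pose xy (z=0.126) by silhouette IoU
from scipy.optimize import minimize
def sil(p,s_,x,y,z0):
    t=np.linspace(0,2*np.pi,40);P=[]
    for r,z in [(.0185,0),(.0185,.003),(.0155,.003),(.0145,.05)]: P.append(np.c_[x+r*np.cos(t),y+r*np.sin(t),0*t+z0+z])
    m=np.zeros((1600,2560),np.uint8);
    for a,b in [(0,1),(2,3)]:
        h=cv2.convexHull((proj(p,np.vstack([P[a],P[b]]),s_)*4+1.5).astype(np.float32)); cv2.fillConvexPoly(m,h.astype(np.int32),1)
    return cv2.resize(m.astype(np.float32),(640,400),interpolation=cv2.INTER_AREA)
for sel in [[0,1],[2],[0,1,2]]:
    f=lambda v:sum(np.abs(sil(ob[i][0],ob[i][2],v[0],v[1],v[2])-ob[i][1]).sum()/ob[i][1].sum() for i in sel)
    r=minimize(f,[.537,-.106,.126],method='Nelder-Mead',options=dict(initial_simplex=np.array([[.537,-.106,.126],[.543,-.106,.126],[.537,-.1,.126],[.537,-.106,.132]])));print(sel,r.x.round(4),r.fun)
print('bartip',tri(s,[335,187],w,[275,258],None,st),tri(s,[364,169],w,[188,238],None,st))
print(st['position'])
E
```

```text
171 [179 323] [196 334]
200 [181 313] [200 325]
877 [241 302] [281 327]
[0, 1] [ 0.5373 -0.1071  0.1246] 0.2118019005847953
[2] [ 0.5359 -0.1057  0.1286] 0.05551596351197263
[0, 1, 2] [ 0.5376 -0.1063  0.1246] 0.2994836176458821
bartip (array([ 0.5648, -0.1675,  0.0819]), np.float64(0.0095)) (array([ 0.5479, -0.3113,  0.0652]), np.float64(0.0025))
[ 0.40646858 -0.10778988  0.36770695]
```

Request:
{"name": "play_rows", "arguments": {"series": [{"fingers": -1,"dx": 32.6,"dy": 0,"dz": -15,"turn": 0},{"fingers": -1,"dx": 32.6,"dy": 0,"dz": -15,"turn": 0},{"fingers": -1,"dx": 32.6,"dy": 0,"dz": -15,"turn": 0},{"fingers": -1,"dx": 32.6,"dy": 0,"dz": -15,"turn": 0},{"fingers": -1,"dx": 0,"dy": 0,"dz": 0,"turn": 0},{"fingers": -1,"dx": 0,"dy": 0,"dz": 0,"turn": 0}]}}

```text
clock: 5.77
position: [0.5421, -0.1067, 0.3068]
ee_rot: [0.011, 0.693, 0.721, 0.007]
contact_force: [-0.8, 0.1, 0.5]
width: 0.0855
```

```bash
python3 - <<'E'
from h import *
st=get_state();q=st['ee_rot'];print(st['position'],R.from_quat([q[1],q[2],q[3],q[0]]).as_matrix().round(3))
E
```

```text
[ 0.54210859 -0.10668573  0.30684223] [[-0.039  0.999  0.026]
 [ 0.999  0.039 -0.005]
 [-0.006  0.026 -1.   ]]
```

Request:
{"name": "play_rows", "arguments": {"series": [{"fingers": -1,"dx": -1.5,"dy": 0.5,"dz": -32,"turn": 0},{"fingers": -1,"dx": -1.5,"dy": 0,"dz": -32,"turn": 0},{"fingers": -1,"dx": -1,"dy": 0,"dz": -32,"turn": 0},{"fingers": -1,"dx": 0,"dy": 0,"dz": -30,"turn": 0},{"fingers": -1,"dx": 0,"dy": 0,"dz": -15,"turn": 0},{"fingers": -1,"dx": 0,"dy": 0,"dz": -5,"turn": 0},{"fingers": -1,"dx": 0,"dy": 0,"dz": 0,"turn": 0}]}}

```text
clock: 6.35
position: [0.535, -0.1061, 0.1609]
ee_rot: [0.015, 0.693, 0.721, 0.008]
contact_force: [-0.2, 0.0, 0.9]
width: 0.0855
```

Request:
{"name": "play_rows", "arguments": {"series": [{"fingers": -1,"dx": 2,"dy": 0,"dz": -4,"turn": 0},{"fingers": 0,"dx": 0,"dy": 0,"dz": 0,"turn": 0},{"fingers": 1,"dx": 0,"dy": 0,"dz": 0,"turn": 0},{"fingers": 1,"dx": 0,"dy": 0,"dz": 0,"turn": 0},{"fingers": 1,"dx": 0,"dy": 0,"dz": 0,"turn": 0},{"fingers": 1,"dx": 0,"dy": 0,"dz": 0,"turn": 0},{"fingers": 1,"dx": 0,"dy": 0,"dz": 0,"turn": 0},{"fingers": 1,"dx": 0,"dy": 0,"dz": 0,"turn": 0}], "squeeze": 25}}

```text
clock: 7.02
position: [0.5412, -0.1078, 0.1648]
ee_rot: [0.022, 0.693, 0.721, 0.011]
contact_force: [-0.7, -0.2, -0.3]
width: 0.0009
```

```bash
cat >> h.py <<'E'
def tilt():
    st=get_state();q=st['ee_rot'];M=R.from_quat([q[1],q[2],q[3],q[0]]).as_matrix()
    print('t',round(st['clock'],2),'pos',st['position'].round(4),'zax',M[:2,2].round(3),'xang',np.degrees(np.arctan2(M[1,0],M[0,0])).round(2),'w',round(st['width'],4),'F',np.round(st['contact_force'],1),'q',np.round(st['qpos'],3))
    return st
E
python3 -c "
from h import *
tilt()"
```

```text
t 7.02 pos [ 0.5412 -0.1078  0.1648] zax [ 0.047 -0.013] xang 92.22 w 0.0009 F [-0.7 -0.2 -0.3] q [-0.324  0.241  1.664  0.002  1.188 -1.935]
```

The fingers closed on nothing, so I need to see where the cap is.

```bash
python3 - <<'E'
from h import *
tilt();w,st=shot('wrist');tilt();s,_=shot('scene');d,_=shot('side');tilt()
A=cv2.resize(s['pixels'][140:260,270:400],(400,370),interpolation=cv2.INTER_CUBIC);B=cv2.resize(d['pixels'][140:260,260:390],(400,370),interpolation=cv2.INTER_CUBIC)
W=cv2.resize(w['pixels'][:,140:500],(250,225))[:, :]
W=cv2.resize(w['pixels'],(368,230)); W=np.hstack([W,np.zeros((230,432,3),np.uint8)])
cv2.imwrite('pics/c2.png',np.vstack([np.hstack([A,B]),W])[...,::-1])
E
```

```text
t 7.02 pos [ 0.5412 -0.1078  0.1648] zax [ 0.047 -0.013] xang 92.22 w 0.0009 F [-0.7 -0.2 -0.3] q [-0.324  0.241  1.664  0.002  1.188 -1.935]
t 7.07 pos [ 0.5413 -0.1078  0.1648] zax [ 0.047 -0.013] xang 92.22 w -0.0001 F [ 0.6 -0.3 -0.5] q [-0.324  0.241  1.664  0.002  1.188 -1.935]
t 7.17 pos [ 0.541  -0.1077  0.1645] zax [ 0.046 -0.013] xang 92.21 w -0.0004 F [-0.6  0.2 -0.6] q [-0.324  0.241  1.664  0.002  1.188 -1.935]
```

View pics/c2.png

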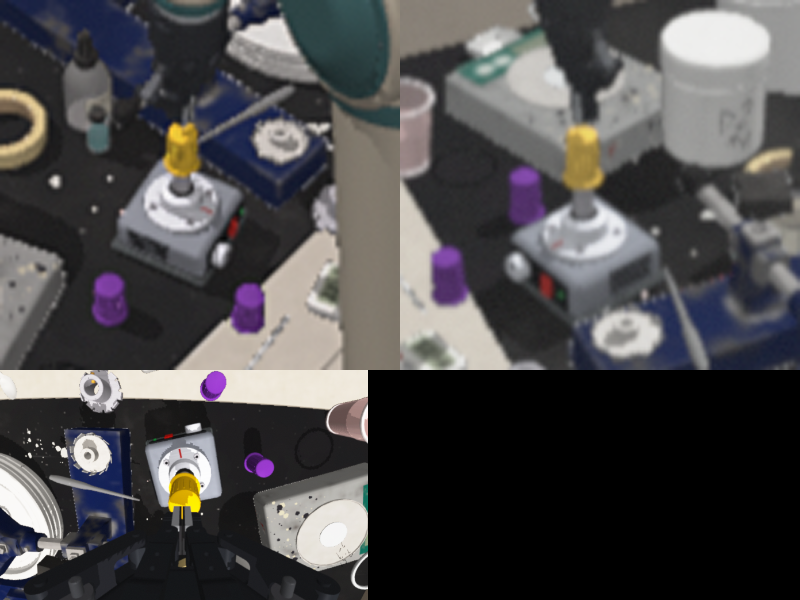

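```bash
python3 - <<'E'
from h import *
out=[]
for n,box in [('scene',(290,130,390,230)),('side',(270,130,370,230)),('wrist',(240,130,400,290))]:
    p,st=shot(n); q=st['ee_rot'];M=R.from_quat([q[1],q[2],q[3],q[0]]).as_matrix();P=st['position']
    x0,y0,x1,y1=box;k=int(400/(x1-x0)*10)/10
    im=cv2.resize(p['pixels'][y0:y1,x0:x1],(400,400),interpolation=cv2.INTER_CUBIC).copy();k=400/(x1-x0)
    for X,c in [(P,(255,0,0)),(P+M[:,2]*.011,(0,255,0)),(P-M[:,2]*.04,(255,0,255)),(np.array([.537,-.106,.176]),(0,255,255)),(np.array([.537,-.106,.126]),(0,0,255)),(np.array([.537,-.106,.085]),(255,255,255))]:
        u=proj(p,X,st)[0]; cv2.circle(im,tuple(int(v) for v in ((u-[x0,y0])*k).round()),4,c,2)
    out.append(im)
cv2.imwrite('pics/c3.png',cv2.resize(np.hstack(out),(800,267))[...,::-1])
E
```

```text
(no output)
```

View pics/c3.png

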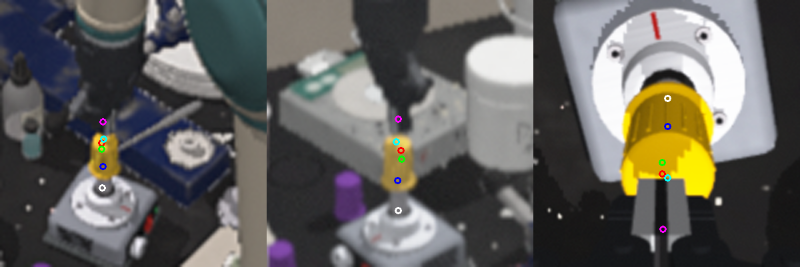

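The markers show the cap is where I fitted it, with its top at z=0.176. The closed fingertips seem to end on the cap's top face, about 11-20 mm short of where tips_ahead puts them. I'll rise and check the tip's place in the wrist view.

Request:
{"name": "play_rows", "arguments": {"series": [{"fingers": 1,"dx": -1,"dy": 0,"dz": 20,"turn": 0},{"fingers": 1,"dx": -1,"dy": 0,"dz": 20,"turn": 0},{"fingers": 1,"dx": 0,"dy": 0,"dz": 10,"turn": 0},{"fingers": 1,"dx": 0,"dy": 0,"dz": 0,"turn": 0}]}}

```text
clock: 7.65
position: [0.5373, -0.1072, 0.2141]
ee_rot: [0.019, 0.693, 0.721, 0.01]
contact_force: [-0.3, -0.1, 0.4]
width: 0.0001
```

```bash
python3 - <<'E'
from h import *
st=tilt();w,st=shot('wrist');print(w['hand_eye'])
for z in [-.03,-.02,-.011,0,.011]:
    q=st['ee_rot'];M=R.from_quat([q[1],q[2],q[3],q[0]]).as_matrix();u=proj(w,st['position']+M[:,2]*z,st)[0].round(1);print(z,u)
g=cv2.cvtColor(w['pixels'],cv2.COLOR_RGB2GRAY);x=int(u[0])
im=cv2.resize(w['pixels'][200:400,x-60:x+60],(480,800),interpolation=cv2.INTER_CUBIC)
for z,c in [(-.02,(255,0,255)),(0,(255,0,0)),(.011,(0,255,0))]:
    u=proj(w,st['position']+M[:,2]*z,st)[0];cv2.circle(im,(int((u[0]-x+60)*4),int((u[1]-200)*4)),4,c,2)
s,_=shot('scene');tilt()
B=cv2.resize(s['pixels'][120:220,290:345],(330,600),interpolation=cv2.INTER_CUBIC)
for z,c in [(-.02,(255,0,255)),(0,(255,0,0)),(.011,(0,255,0))]:
    u=proj(s,st['position']+M[:,2]*z)[0];cv2.circle(B,(int((u[0]-290)*6),int((u[1]-120)*6)),4,c,1)
cv2.imwrite('pics/c4.png',np.hstack([im[:600],B])[...,::-1])
E
```

```text
t 7.65 pos [ 0.5373 -0.1072  0.2141] zax [ 0.041 -0.011] xang 92.22 w 0.0001 F [-0.3 -0.1  0.4] q [-0.326  0.206  1.584  0.002  1.309 -1.936]
[[ 9.99998938e-01 -1.11287580e-03  9.40864515e-04 -6.34148694e-04]
 [ 8.24191735e-04  9.64343157e-01  2.64653731e-01 -6.62698030e-02]
 [-1.20184299e-03 -2.64652674e-01  9.64343050e-01 -1.67266739e-01]
 [ 0.00000000e+00  0.00000000e+00  0.00000000e+00  1.00000000e+00]]
-0.03 [317.3 257.4]
-0.02 [317.2 248.7]
-0.011 [317.2 241.7]
0 [317.1 234. ]
0.011 [317.  227.2]
t 7.75 pos [ 0.5362 -0.1068  0.2122] zax [ 0.038 -0.01 ] xang 92.22 w 0.0 F [-0.5  0.6 -0.7] q [-0.326  0.207  1.587  0.002  1.308 -1.936]
```

View pics/c4.png

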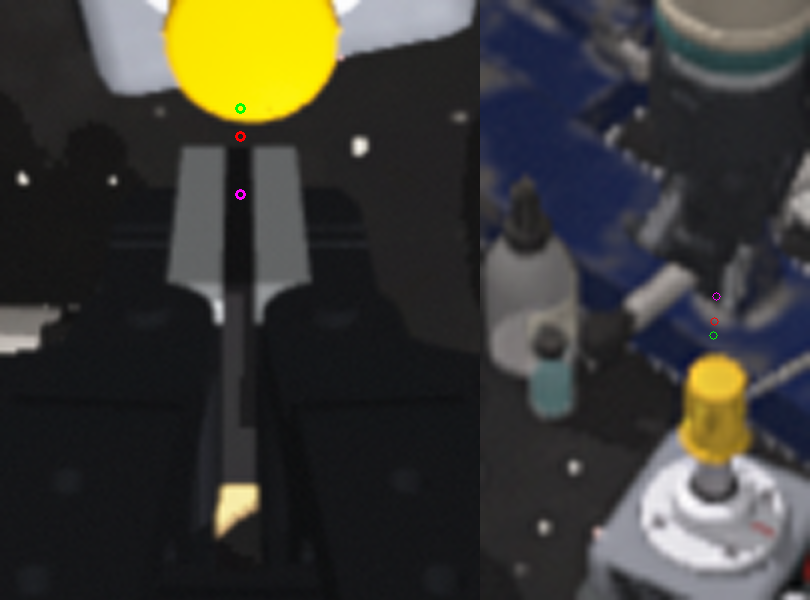

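```bash
python3 - <<'E'
from h import *
st=tilt();w,st=shot('wrist');s,_=shot('scene');d,_=shot('side');tilt()
q=st['ee_rot'];M=R.from_quat([q[1],q[2],q[3],q[0]]).as_matrix()
for a in ([333.3,172],[332,173],[333,170]):
    X,e=tri(s,a,w,[317,237],None,st);print(X,e,'tool',(M.T@(X-st['position'])).round(4))
for p,n,ss in ((s,'scene',None),(d,'side',None),(w,'wrist',st)): print(n,proj(p,st['position']+M[:,2]*.011,ss)[0].round(1))
A=cv2.resize(s['pixels'][140:200,300:360],(400,400),interpolation=cv2.INTER_CUBIC);B=cv2.resize(d['pixels'][140:200,290:350],(400,400),interpolation=cv2.INTER_CUBIC)
for im,p,x0 in ((A,s,300),(B,d,290)):
  for z,c in [(-.04,(255,255,0)),(-.02,(255,0,255)),(0,(255,0,0)),(.011,(0,255,0))]:
    u=proj(p,st['position']+M[:,2]*z)[0];cv2.circle(im,(int((u[0]-x0)*6.667),int((u[1]-140)*6.667)),3,c,1)
cv2.imwrite('pics/c5.png',np.clip(np.hstack([A,B]).astype(float)*1.5,0,255).astype(np.uint8)[...,::-1])
E
```

```text
t 7.75 pos [ 0.5362 -0.1068  0.2122] zax [ 0.038 -0.01 ] xang 92.22 w 0.0 F [-0.5  0.6 -0.7] q [-0.326  0.207  1.587  0.002  1.308 -1.936]
t 7.9 pos [ 0.5354 -0.1065  0.211 ] zax [ 0.035 -0.01 ] xang 92.23 w 0.0006 F [0.2 0.2 0. ] q [-0.326  0.209  1.589  0.002  1.308 -1.936]
[ 0.5246 -0.1076  0.2336] 0.0068 tool [-0.0006 -0.0108 -0.0218]
[ 0.5289 -0.1074  0.2256] 0.0056 tool [-0.0005 -0.0068 -0.0137]
[ 0.5235 -0.1073  0.2414] 0.0023 tool [-0.0003 -0.0116 -0.0297]
scene [329.1 176.6]
side [318.3 175.7]
wrist [317.  227.2]
```

View pics/c5.png

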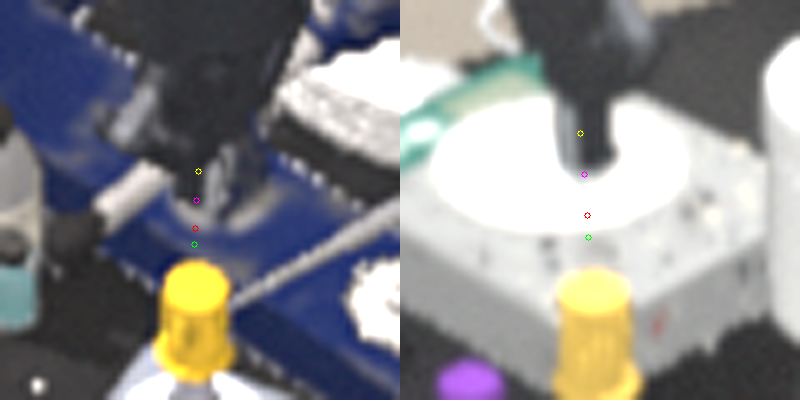

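In picture c5 the closed fingertips end about 20-30 mm behind the reported TCP, not 11 mm ahead of it. I'll go about 35 mm deeper, slowly, and close again.

Request:
{"name": "play_rows", "arguments": {"series": [{"fingers": -1,"dx": 0,"dy": 0,"dz": 0,"turn": 0},{"fingers": -1,"dx": 0,"dy": 0,"dz": 0,"turn": 0},{"fingers": -1,"dx": 0,"dy": 0,"dz": 0,"turn": 0},{"fingers": -1,"dx": 0,"dy": 0,"dz": 0,"turn": 0},{"fingers": -1,"dx": 0,"dy": 0,"dz": -12,"turn": 0},{"fingers": -1,"dx": 0,"dy": 0,"dz": -15,"turn": 0},{"fingers": -1,"dx": 0,"dy": 0,"dz": -15,"turn": 0},{"fingers": -1,"dx": 0,"dy": 0,"dz": -15,"turn": 0},{"fingers": -1,"dx": 0,"dy": 0,"dz": -12,"turn": 0},{"fingers": -1,"dx": 0,"dy": 0,"dz": -5,"turn": 0},{"fingers": -1,"dx": 0,"dy": 0,"dz": 0,"turn": 0},{"fingers": -1,"dx": 0,"dy": 0,"dz": 0,"turn": 0}]}}

```text
clock: 8.9
position: [0.5345, -0.1063, 0.1315]
ee_rot: [0.015, 0.693, 0.721, 0.008]
contact_force: [-0.1, -0.4, 0.5]
width: 0.0854
```

```bash
python3 - <<'E'
from h import *
st=tilt();d,_=shot('side');w,_=shot('wrist');tilt()
q=st['ee_rot'];M=R.from_quat([q[1],q[2],q[3],q[0]]).as_matrix()
print('side tip px if +.011 / -.025',proj(d,st['position']+M[:,2]*.011)[0],proj(d,st['position']-M[:,2]*.025)[0])
B=cv2.resize(d['pixels'][130:210,280:360],(480,480),interpolation=cv2.INTER_CUBIC)
W=cv2.resize(w['pixels'][100:400,170:470],(320,320));W=np.vstack([W,np.zeros((160,320,3),np.uint8)])
cv2.imwrite('pics/c6.png',np.hstack([np.clip(B*1.4,0,255).astype(np.uint8),W])[...,::-1])
E
```

```text
t 8.9 pos [ 0.5345 -0.1063  0.1315] zax [ 0.032 -0.008] xang 92.22 w 0.0854 F [-0.1 -0.4  0.5] q [-0.326  0.267  1.716  0.003  1.125 -1.936]
t 9.0 pos [ 0.535  -0.1064  0.1321] zax [ 0.033 -0.009] xang 92.23 w 0.0854 F [ 0.2 -0.  -0.2] q [-0.326  0.266  1.716  0.003  1.125 -1.936]
side tip px if +.011 / -.025 [318.39899203 199.17836068] [317.67134443 188.99188211]
```

View pics/c6.png

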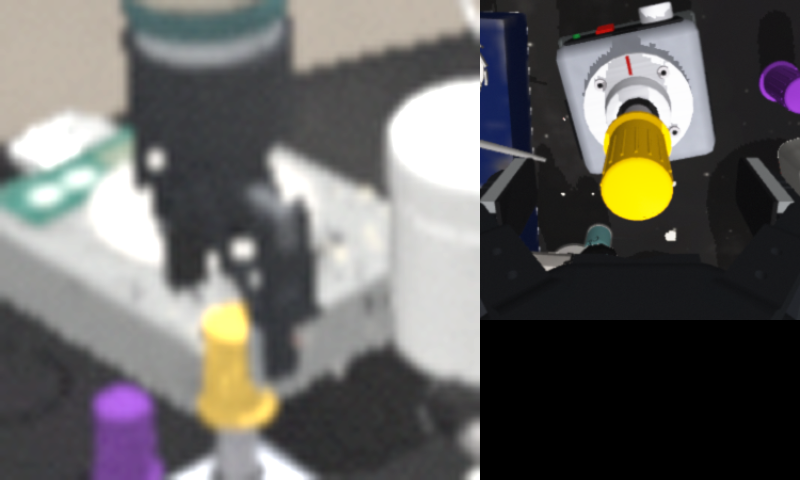

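The side view shows open fingertips at (312,177) and (327,192), midway at row 185. That puts them at tool z = -0.039 open, or about -0.026 shut, so the true tips are roughly 37 mm short of the reported ones. I'll take that as the offset and descend 19 mm more. (10 pictures viewed.)

Request:
{"name": "play_rows", "arguments": {"series": [{"fingers": -1,"dx": 1,"dy": 0,"dz": -10,"turn": 0},{"fingers": -1,"dx": 1,"dy": 0,"dz": -10,"turn": 0},{"fingers": -1,"dx": 0,"dy": 0,"dz": 0,"turn": 0},{"fingers": 1,"dx": 0,"dy": 0,"dz": 0,"turn": 0},{"fingers": 1,"dx": 0,"dy": 0,"dz": 0,"turn": 0},{"fingers": 1,"dx": 0,"dy": 0,"dz": 0,"turn": 0},{"fingers": 1,"dx": 0,"dy": 0,"dz": 0,"turn": 0},{"fingers": 1,"dx": 0,"dy": 0,"dz": 0,"turn": 0},{"fingers": 1,"dx": 0,"dy": 0,"dz": 0,"turn": 0}], "squeeze": 25}}

```text
clock: 9.75
position: [0.539, -0.107, 0.1126]
ee_rot: [0.017, 0.693, 0.721, 0.009]
contact_force: [-0.5, -0.6, -0.2]
width: 0.0289
```

```bash
python3 -c "
from h import *
tilt()"
```

```text
t 9.75 pos [ 0.539  -0.107   0.1126] zax [ 0.038 -0.011] xang 92.23 w 0.0289 F [-0.5 -0.6 -0.2] q [-0.324  0.287  1.74   0.003  1.075 -1.935]
```

Request:
{"name": "play_rows", "arguments": {"series": [{"fingers": 1,"dx": 0,"dy": 0,"dz": 8,"turn": 0},{"fingers": 1,"dx": 0,"dy": 0,"dz": 14,"turn": 0},{"fingers": 1,"dx": 0,"dy": 0,"dz": 16,"turn": 0},{"fingers": 1,"dx": 0,"dy": 0,"dz": 16,"turn": 0},{"fingers": 1,"dx": 0,"dy": 0,"dz": 14,"turn": 0},{"fingers": 1,"dx": 0,"dy": 0,"dz": 4,"turn": 0},{"fingers": 1,"dx": -8,"dy": 13,"dz": 0,"turn": 0},{"fingers": 1,"dx": -13,"dy": 21,"dz": 0,"turn": 0},{"fingers": 1,"dx": -13,"dy": 21,"dz": 0,"turn": 0},{"fingers": 1,"dx": -13,"dy": 21,"dz": 0,"turn": 0},{"fingers": 1,"dx": -13,"dy": 21,"dz": 0,"turn": 0},{"fingers": 1,"dx": -13,"dy": 21,"dz": 0,"turn": 0},{"fingers": 1,"dx": -13,"dy": 21,"dz": 0,"turn": 0},{"fingers": 1,"dx": -8,"dy": 13,"dz": 0,"turn": 0},{"fingers": 1,"dx": -4,"dy": 5,"dz": 0,"turn": 0},{"fingers": 1,"dx": 0,"dy": 0,"dz": 0,"turn": 0}]}}

```text
clock: 11.08
position: [0.4266, 0.0609, 0.1858]
ee_rot: [0.014, 0.694, 0.72, 0.008]
contact_force: [0.0, -1.2, 0.4]
width: 0.0288
```

```bash
python3 - <<'E'
from h import *
tilt();s,_=shot('scene');d,_=shot('side')
c=lambda m:np.argwhere(m['region']).mean(0)[::-1].round(1).tolist()
w,st=shot('wrist');save(w,'w7');save(s,'s7');save(d,'d7')
print([(round(m['p'],2),c(m),int(m['region'].sum())) for m in masks_of(s,'cap')]);print([(round(m['p'],2),c(m),int(m['region'].sum())) for m in masks_of(d,'cap')])
print('shaft',[(round(m['p'],2),c(m),int(m['region'].sum())) for m in masks_of(w,'shaft')])
h=cv2.cvtColor(w['pixels'],cv2.COLOR_RGB2HSV); m=(h[...,0]>15)&(h[...,0]<33)&(h[...,1]>150)&(h[...,2]>80); a=np.argwhere(m);print(len(a),np.median(a,0))
tilt()
print(proj(w,[.537,-.106,.172],st))
E
```

```text
t 11.08 pos [0.4266 0.0609 0.1858] zax [ 0.031 -0.007] xang 92.06 w 0.0288 F [ 0.  -1.2  0.4] q [-0.014  0.053  1.841 -0.007  1.216 -1.619]
[(0.64, [304.9, 236.3], 157), (0.64, [381.0, 207.6], 243), (0.62, [322.3, 228.1], 105), (0.53, [350.3, 240.0], 154)]
[(0.61, [275.1, 230.1], 199), (0.57, [300.5, 204.3], 161)]
shaft [(0.96, [126.0, 305.9], 1184)]
7706 [270. 316.]
t 11.38 pos [0.4296 0.0588 0.1862] zax [ 0.033 -0.007] xang 91.86 w 0.0292 F [-0.4  0.2 -0.9] q [-0.018  0.056  1.837 -0.007  1.215 -1.62 ]
[[ 90.30756346 351.38470741]]
```

Request:
{"name": "play_rows", "arguments": {"series": [{"fingers": 1,"dx": 1,"dy": 0,"dz": -12,"turn": 0},{"fingers": 1,"dx": 1,"dy": 0,"dz": -22,"turn": 0},{"fingers": 1,"dx": 1,"dy": 0,"dz": -24,"turn": 0},{"fingers": 1,"dx": 1,"dy": 0,"dz": -24,"turn": 0},{"fingers": 1,"dx": 0,"dy": 0,"dz": -24,"turn": 0},{"fingers": 1,"dx": 0,"dy": 0,"dz": -24,"turn": 0},{"fingers": 1,"dx": 0,"dy": 0,"dz": -24,"turn": 0},{"fingers": 1,"dx": 0,"dy": 0,"dz": -14,"turn": 0},{"fingers": 1,"dx": 0,"dy": 0,"dz": -6,"turn": 0},{"fingers": 1,"dx": 0,"dy": 0,"dz": 0,"turn": 0}]}}

```text
clock: 12.22
position: [0.4433, 0.0514, 0.007]
ee_rot: [0.019, 0.7, 0.714, 0.012]
contact_force: [-0.4, -0.3, 0.2]
width: 0.0293
```

Request:
{"name": "play_rows", "arguments": {"series": [{"fingers": 1,"dx": -2,"dy": 1,"dz": -5,"turn": 0},{"fingers": 1,"dx": -2,"dy": 1,"dz": -5,"turn": 0},{"fingers": 1,"dx": 0,"dy": 0,"dz": -3,"turn": 0},{"fingers": 1,"dx": 0,"dy": 0,"dz": -2,"turn": 0}]}}

```text
clock: 12.55
position: [0.4425, 0.0526, -0.007]
ee_rot: [0.021, 0.7, 0.713, 0.014]
contact_force: [-0.2, 1.2, -0.3]
width: 0.0289
```

```bash
python3 -c "
from h import *
tilt()"
```

```text
t 12.55 pos [ 0.4425  0.0526 -0.007 ] zax [ 0.05 -0.01] xang 91.03 w 0.0289 F [-0.2  1.2 -0.3] q [-0.03   0.304  2.117 -0.014  0.67  -1.609]
```

Request:
{"name": "play_rows", "arguments": {"series": [{"fingers": 1,"dx": 0,"dy": 0,"dz": -2,"turn": 0},{"fingers": 1,"dx": 0,"dy": 0,"dz": -2,"turn": 0},{"fingers": 1,"dx": 0,"dy": 0,"dz": -2,"turn": 0}]}}

```text
clock: 12.8
position: [0.4438, 0.0528, -0.0122]
ee_rot: [0.023, 0.7, 0.713, 0.015]
contact_force: [-0.1, -0.7, -0.3]
width: 0.0291
```

Request:
{"name": "play_rows", "arguments": {"series": [{"fingers": 1,"dx": 0,"dy": 0,"dz": -2,"turn": 0},{"fingers": 1,"dx": 0,"dy": 0,"dz": -2,"turn": 0}]}}

```text
clock: 12.97
position: [0.445, 0.0526, -0.014]
ee_rot: [0.024, 0.7, 0.714, 0.016]
contact_force: [-9.4, -1.2, 37.9]
width: 0.0289
```

Foot contact came at TCP z = -0.014, as predicted. I'll release now.

Request:
{"name": "play_rows", "arguments": {"series": [{"fingers": 1,"dx": 0,"dy": 0,"dz": 1.5,"turn": 0},{"fingers": 0,"dx": 0,"dy": 0,"dz": 0,"turn": 0},{"fingers": 0,"dx": 0,"dy": 0,"dz": 0,"turn": 0},{"fingers": -0.2,"dx": 0,"dy": 0,"dz": 0,"turn": 0},{"fingers": -0.2,"dx": 0,"dy": 0,"dz": 12,"turn": 0},{"fingers": -0.2,"dx": 0,"dy": 0,"dz": 20,"turn": 0},{"fingers": -0.2,"dx": 0,"dy": 0,"dz": 20,"turn": 0},{"fingers": -0.2,"dx": 0,"dy": 0,"dz": 20,"turn": 0},{"fingers": -0.2,"dx": 0,"dy": 0,"dz": 25,"turn": 0},{"fingers": -0.2,"dx": 0,"dy": 0,"dz": 25,"turn": 0},{"fingers": -1,"dx": 0,"dy": 0,"dz": 30,"turn": 0},{"fingers": -1,"dx": 0,"dy": 0,"dz": 30,"turn": 0},{"fingers": -1,"dx": 0,"dy": 0,"dz": 30,"turn": 0},{"fingers": -1,"dx": 0,"dy": 0,"dz": 25,"turn": 0},{"fingers": -1,"dx": 0,"dy": -20,"dz": 0,"turn": 0},{"fingers": -1,"dx": 0,"dy": -36,"dz": 0,"turn": 0},{"fingers": -1,"dx": 0,"dy": -36,"dz": 0,"turn": 0},{"fingers": -1,"dx": 0,"dy": -36,"dz": 0,"turn": 0},{"fingers": -1,"dx": 0,"dy": -20,"dz": 0,"turn": 0},{"fingers": -1,"dx": 0,"dy": 0,"dz": 0,"turn": 0}]}}

```text
clock: 14.63
position: [0.4404, -0.0994, 0.2336]
ee_rot: [0.023, 0.697, 0.716, 0.015]
contact_force: [0.0, 0.5, 0.4]
width: 0.0859
```

```bash
python3 - <<'E'
from h import *
tilt();w,st=shot('wrist');save(w,'w8');s,_=shot('scene');d,_=shot('side');save(s,'s8');save(d,'d8')
np.save('st8.npy',dict(pos=st['position'],ee_rot=st['ee_rot']),allow_pickle=True)
def yel(p):
    h=cv2.cvtColor(p['pixels'],cv2.COLOR_RGB2HSV); m=((h[...,0]>15)&(h[...,0]<33)&(h[...,1]>130)&(h[...,2]>80)).astype(np.uint8)
    n,l,q,c=cv2.connectedComponentsWithStats(m); return [(q[i].tolist(),c[i].round(1).tolist()) for i in range(1,n) if q[i][4]>30]
for p in(w,s,d):print(yel(p))
print('exp cap top/foot',proj(w,[[.444,.053,.05],[.444,.053,0]],st).round())
u=proj(w,[[.537,-.106,.172],[.537,-.106,.126],[.537,-.106,.085],[.417,-.247,.044],[.417,-.247,0]],st).round(1);print(u)
def crop(c,r,k): 
    x,y=[int(v) for v in c]; x=max(r,min(640-r,x));y=max(r,min(400-r,y));print('crop',x-r,y-r,k);return cv2.resize(w['pixels'][y-r:y+r,x-r:x+r],(400,400),interpolation=cv2.INTER_CUBIC)
cv2.imwrite('pics/c8.png',np.hstack([crop(u[1],40,5),crop(u[3],30,400/60)])[...,::-1])
E
```

```text
t 14.63 pos [ 0.4404 -0.0994  0.2336] zax [ 0.053 -0.011] xang 91.55 w 0.0859 F [0.  0.5 0.4] q [-0.385  0.039  1.735  0.01   1.314 -1.985]
[([423, 148, 43, 37, 1126], [444.0, 165.9])]
[([312, 249, 12, 18, 179], [317.3, 257.5])]
[([438, 7, 26, 34, 493], [452.2, 24.4]), ([267, 195, 13, 20, 182], [273.0, 204.5])]
exp cap top/foot [[453. 172.]
 [438. 163.]]
[[306.8 307. ]
 [308.6 277.5]
 [309.9 257.3]
 [187.9 140.1]
 [201.7 135.3]]
crop 268 237 5
crop 157 110 6.666666666666667
```

The cap stands open end down at about (0.444,0.053). Its blobs lie where I predicted them in all three views. Now a better view over the shaft for the flat, the index line and the disc's screw.

Request:
{"name": "play_rows", "arguments": {"series": [{"fingers": -1,"dx": 15,"dy": 0,"dz": 5,"turn": 0},{"fingers": -1,"dx": 28,"dy": -8,"dz": 5,"turn": 0},{"fingers": -1,"dx": 28,"dy": -8,"dz": 0,"turn": 0},{"fingers": -1,"dx": 20,"dy": -8,"dz": 0,"turn": 0},{"fingers": -1,"dx": 8,"dy": 0,"dz": 0,"turn": 0},{"fingers": -1,"dx": 0,"dy": 0,"dz": 0,"turn": 0}]}}

```text
clock: 15.28
position: [0.5399, -0.1084, 0.2424]
ee_rot: [0.017, 0.692, 0.721, 0.017]
contact_force: [-0.0, 0.3, -0.3]
width: 0.085
```

```bash
python3 - <<'E'
from h import *
tilt();w,st=shot('wrist');save(w,'w9')
np.save('st9.npy',np.r_[st['position'],st['ee_rot']])
u=proj(w,[[.537,-.106,.172],[.537,-.106,.126],[.537,-.106,.085],[.417,-.247,.044],[.417,-.247,0]],st).round(1);print(u)
def crop(c,r): 
    x,y=[int(v) for v in c]; x=max(r,min(640-r,x));y=max(r,min(400-r,y));print('crop',x-r,y-r,400/(2*r));return cv2.resize(w['pixels'][y-r:y+r,x-r:x+r],(400,400),interpolation=cv2.INTER_CUBIC)
cv2.imwrite('pics/c9.png',np.hstack([crop(u[1],50),crop(u[3],32)])[...,::-1])
# red index line
h=cv2.cvtColor(w['pixels'],cv2.COLOR_RGB2HSV); m=(((h[...,0]<8)|(h[...,0]>172))&(h[...,1]>120)&(h[...,2]>80)).astype(np.uint8)
n,l,q,c=cv2.connectedComponentsWithStats(m)
for i in range(1,n):
    if q[i][4]>10: print(q[i].tolist(),c[i].round(1))
h2=(h[...,0]>12)&(h[...,0]<30)&(h[...,1]>90)&(h[...,2]>80);a=np.argwhere(h2[int(u[3][1])-35:int(u[3][1])+35,int(u[3][0])-40:int(u[3][0])+40]);print('brass',len(a),(a+[int(u[3][1])-35,int(u[3][0])-40]).tolist()[:40])
tilt()
E
```

```text
t 15.28 pos [ 0.5399 -0.1084  0.2424] zax [ 0.048 -0.   ] xang 92.33 w 0.085 F [-0.   0.3 -0.3] q [-0.336  0.193  1.531  0.016  1.372 -1.95 ]
[[320.2 192.9]
 [319.7 178.2]
 [319.3 168.4]
 [191.2  44.9]
 [205.   50.4]]
crop 269 128 4.0
crop 159 12 6.25
[624, 17, 14, 9, 14] [630.5  21.1]
[291, 109, 12, 7, 57] [296.8 111.9]
[312, 129, 4, 12, 21] [313.1 134.6]
brass 38 [[24, 190], [24, 191], [24, 192], [24, 193], [24, 194], [25, 190], [25, 191], [25, 192], [25, 193], [25, 194], [26, 193], [26, 194], [34, 192], [34, 193], [35, 191], [35, 192], [35, 193], [35, 194], [35, 195], [36, 191], [36, 192], [36, 193], [36, 194], [36, 195], [36, 196], [37, 191], [37, 192], [37, 193], [37, 194], [37, 195], [37, 196], [38, 191], [38, 192], [38, 193], [38, 194], [38, 195], [38, 196], [39, 194]]
t 15.33 pos [ 0.5389 -0.1083  0.2423] zax [ 0.047 -0.   ] xang 92.33 w 0.0854 F [-0.2 -0.4  0.2] q [-0.336  0.192  1.532  0.016  1.372 -1.95 ]
```

View pics/c9.png

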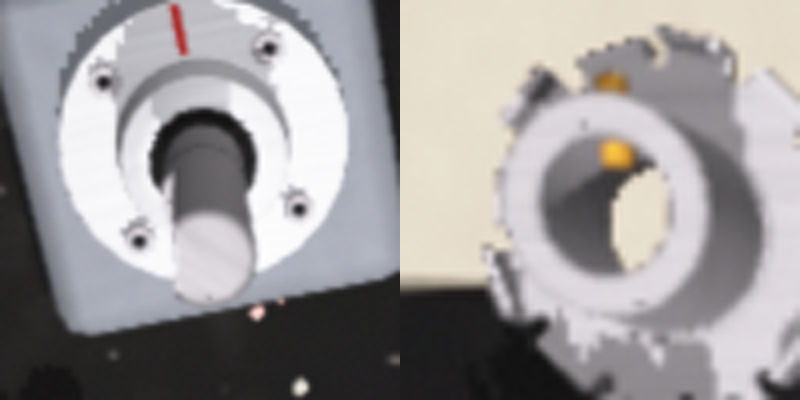

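The crop shows the shaft's D-shaped end with the flat to the left (image-left is -y), edge at crop (176,228)-(178,290). The index line runs (175,5)-(184,52). The disc's screw points up in the image, towards -x: slotted end at px (193,25), nose at (193.7,36.8). (11 pictures viewed.)

```bash
cat > ang.py <<'E'
from h import *
im=cv2.imread('pics/w9.png')[...,::-1]; v=np.load('st9.npy');st=dict(position=v[:3],ee_rot=v[3:])
p=get_image('wrist');p=dict(p);p['pixels']=im
deg=lambda d:np.degrees(np.arctan2(d[1],d[0])).round(1)
for z in(.065,.075,.08):
    a,b=onz(p,[[269+175/4,128+5/4],[269+184/4,128+52/4]],z,st);print('line',z,a.round(4),b.round(4),'dir',deg(a-b),'from axis',deg((a+b)/2-[.537,-.106,0]))
# housing front/side edges by panel: housing top left edge & bottom edge px
L=onz(p,[[269+0/4,128+35/4],[269+68/4,128+325/4]],.05,st);print('left edge',deg(L[0]-L[1]))
Bm=onz(p,[[269+85/4,128+335/4],[269+385/4,128+275/4]],.05,st);print('back edge normal',deg(Bm[1]-Bm[0])+90)
o=onz(p,[[192.9,25.1]],.034,st)[0];n=onz(p,[[193.7,36.8]],.034,st)[0];h=onz(p,[[192.,44.8]],.044,st)[0]
print('screw outer',o.round(4),'nose',n.round(4),'hub top',h.round(4),'dir on',deg(o-n),'o-h',deg(o-h),'n-h',deg(n-h),np.linalg.norm((o-h)[:2]).round(4),np.linalg.norm((n-h)[:2]).round(4))
# shaft top face: bright region, fit D by contour to world
g=cv2.cvtColor(im,cv2.COLOR_RGB2GRAY); 
m=np.zeros_like(g); m[178:206,308:338]=(g[178:206,308:338]>150); 
k=cv2.resize(g[175:210,305:340],None,fx=1,fy=1)
N,l,q,c=cv2.connectedComponentsWithStats(m); i=l[193,322]; print('face',q[i],c[i])
cn=max(cv2.findContours((l==i).astype(np.uint8),cv2.RETR_EXTERNAL,cv2.CHAIN_APPROX_NONE)[0],key=len)[:,0,:].astype(float)
W=onz(p,cn,.172,st)[:,:2]
from scipy.optimize import minimize
area=onz(p,np.argwhere(l==i)[:,::-1].astype(float),.172,st)[:,:2]; C=area.mean(0); mn=((W.max(0)+W.min(0))/2)
print('centroid',C.round(4),'bbox mid',mn.round(4),(W.max(0)-W.min(0)).round(4))
# silhouette fit: render D
ys,xs=np.mgrid[178:206,308:338];G=onz(p,np.c_[xs.ravel(),ys.ravel()].astype(float),.172,st)[:,:2];T=(l[178:206,308:338]==i).ravel().astype(float)
def f(u):
    d=G-u[:2];r=np.hypot(*d.T);e=.0004
    q=1/(1+np.exp((r-u[3])/e))*1/(1+np.exp((d@[np.cos(u[2]),np.sin(u[2])]-u[4])/e));return ((q-T)**2).sum()
best=min((minimize(f,[.537,-.106,a,.0095,.0065],method='Nelder-Mead',options=dict(maxiter=4000,initial_simplex=np.array([[.537,-.106,a,.0095,.0065]]+[np.array([.537,-.106,a,.0095,.0065])+dd for dd in np.diag([.002,.002,.3,.001,.001])]))) for a in np.radians([-150,-120,-100,-80,-60,-30])),key=lambda r:r.fun)
print('D fit',best.x.round(4),np.degrees(best.x[2]),best.fun)
E
python3 ang.py
```

```text
line 0.065 [ 0.4994 -0.1144  0.065 ] [ 0.5117 -0.1115  0.065 ] dir -166.9 from axis -167.5
line 0.075 [ 0.4984 -0.1143  0.075 ] [ 0.5104 -0.1116  0.075 ] dir -166.9 from axis -168.0
line 0.08 [ 0.4979 -0.1143  0.08  ] [ 0.5097 -0.1116  0.08  ] dir -166.9 from axis -168.2
left edge -166.8
back edge normal 194.3
screw outer [ 0.3956 -0.2478  0.034 ] nose [ 0.4074 -0.2475  0.034 ] hub top [ 0.4169 -0.2461  0.044 ] dir on -178.6 o-h -175.5 n-h -171.7 0.0214 0.0096
face [308 178  30  28 700] [322.08142857 192.20857143]
centroid [ 0.5364 -0.1046] bbox mid [ 0.536  -0.1042] [0.0226 0.0232]
D fit [-8.8900418e+03 -2.2445151e+03 -2.9257000e+00  9.1695113e+03
 -9.1649813e+03] -167.62912419012014 58.847248171994465ang.py:26: RuntimeWarning: overflow encountered in exp
  q=1/(1+np.exp((r-u[3])/e))*1/(1+np.exp((d@[np.cos(u[2]),np.sin(u[2])]-u[4])/e));return ((q-T)**2).sum()
```

```bash
cat > a2.py <<'E'
from h import *
im=cv2.imread('pics/w9.png')[...,::-1]; v=np.load('st9.npy');st=dict(position=v[:3],ee_rot=v[3:])
p=get_image('wrist')
g=cv2.cvtColor(im,cv2.COLOR_RGB2GRAY)
print(g[178:206,308:338])
for a,b in [([313,185],[313.5,200.5]),([313,186],[313.1,199])]:
    A,B=onz(p,[a,b],.172,st);d=B-A;print(A.round(4),B.round(4),'normal',np.degrees(np.arctan2(d[1],d[0]))-90)
E
python3 a2.py
```

```text
[[243 233 206 161 106  78  83  86  89  91  93  95  96  98  99 101 102 102
  102 101 100 103 142 223 249 249 249 249 247 247]
 [240 233 218 189 110  79  82  86  89  92  96  99 102  99 102 101 102 103
  103 101 101 100 123 206 248 249 249 248 246 247]
 [240 235 224 198 118  80  83  89  98 105 112 119 122 120 120 116 111 108
  103 101 101  99 110 188 246 250 249 247 247 250]
 [241 238 227 200 119  84  95 110 127 140 150 158 159 160 156 150 142 129
  117 107 101  99 104 163 236 249 248 248 251 251]
 [242 241 232 200 120 102 127 147 163 178 187 193 195 194 191 185 177 164
  149 130 112 102 102 144 224 247 249 251 251 251]
 [241 241 235 210 147 133 159 180 194 204 211 213 214 214 212 209 203 194
  179 159 135 114 104 142 221 248 251 251 251 251]
 [240 243 240 229 184 166 185 201 209 212 213 215 215 216 216 215 214 210
  201 187 164 137 115 142 225 250 251 252 252 252]
 [246 246 244 235 197 193 201 204 207 210 211 215 216 216 216 217 216 213
  210 205 188 163 134 131 211 250 252 251 251 251]
 [246 249 248 237 196 208 208 205 206 207 210 213 215 216 216 216 216 215
  214 211 203 185 154 131 
[... 1856 characters left out ...]
79 159 159 166 167 168 167 165 164 163 163]
 [178 177 176 174 164 143 152 178 194 201 205 203 192 175 199 199 191 183
  173 160 157 163 164 164 165 161 152 147 142 143]
 [175 175 174 173 170 165 155 155 163 172 178 181 180 174 174 169 162 155
  156 160 157 151 145 144 147 139 111  86  74  67]
 [172 171 171 169 169 168 166 165 163 158 155 155 156 156 155 152 145 141
  140 141 130 105  83  76 101 135 117  54  37  35]
 [169 168 167 167 166 166 163 163 161 161 156 147 140 140 140 129 106  83
   71  63  56  47  46  89 171 215 190  69  35  34]]
[ 0.5309 -0.1118  0.172 ] [ 0.5434 -0.111   0.172 ] normal -86.11247368695406
[ 0.5317 -0.1118  0.172 ] [ 0.5422 -0.1113  0.172 ] normal -87.46986214118259
```

Front is at about -167° and the flat faces about -86°. The jaws (axis 92.3°, or -87.7°) are therefore already aligned with the flat. I'll descend and grip the shaft end.

Request:
{"name": "play_rows", "arguments": {"series": [{"fingers": -1,"dx": 0,"dy": 1,"dz": -12,"turn": 0},{"fingers": -1,"dx": 0,"dy": 0.5,"dz": -20,"turn": 0},{"fingers": -1,"dx": 0,"dy": 0,"dz": -24,"turn": 0},{"fingers": -1,"dx": 0,"dy": 0,"dz": -24,"turn": 0},{"fingers": -1,"dx": 0,"dy": 0,"dz": -22,"turn": 0},{"fingers": -1,"dx": 0,"dy": 0,"dz": -14,"turn": 0},{"fingers": -1,"dx": 0,"dy": 0,"dz": -6,"turn": 0},{"fingers": -1,"dx": 0,"dy": 0,"dz": 0,"turn": 0}]}}

```text
clock: 16.1
position: [0.5263, -0.1016, 0.1208]
ee_rot: [0.018, 0.692, 0.722, 0.016]
contact_force: [-0.5, 0.1, -0.0]
width: 0.0853
```

```bash
python3 -c "
from h import *
tilt()"
```

```text
t 16.1 pos [ 0.5263 -0.1016  0.1208] zax [ 0.048 -0.001] xang 92.43 w 0.0853 F [-0.5  0.1 -0. ] q [-0.331  0.256  1.762  0.016  1.077 -1.951]
```

Request:
{"name": "play_rows", "arguments": {"series": [{"fingers": -1,"dx": 5,"dy": -2,"dz": -4,"turn": 0},{"fingers": -1,"dx": 5,"dy": -2,"dz": -5,"turn": 0},{"fingers": -1,"dx": 2,"dy": -1,"dz": -4,"turn": 0},{"fingers": -1,"dx": 0,"dy": 0,"dz": 0,"turn": 0},{"fingers": -1,"dx": 0,"dy": 0,"dz": 0,"turn": 0}]}}

```text
clock: 16.52
position: [0.541, -0.1075, 0.1108]
ee_rot: [0.021, 0.692, 0.722, 0.017]
contact_force: [-0.1, -0.5, -0.4]
width: 0.0857
```

Request:
{"name": "play_rows", "arguments": {"series": [{"fingers": -1,"dx": -2,"dy": 0.7,"dz": -4,"turn": 0},{"fingers": 0,"dx": 0,"dy": 0,"dz": 0,"turn": 0},{"fingers": 1,"dx": 0,"dy": 0,"dz": 0,"turn": 0},{"fingers": 1,"dx": 0,"dy": 0,"dz": 0,"turn": 0},{"fingers": 1,"dx": 0,"dy": 0,"dz": 0,"turn": 0},{"fingers": 1,"dx": 0,"dy": 0,"dz": 0,"turn": 0},{"fingers": 1,"dx": 0,"dy": 0,"dz": 0,"turn": 0}], "squeeze": 40}}

```text
clock: 17.1
position: [0.5394, -0.104, 0.1077]
ee_rot: [0.02, 0.692, 0.721, 0.02]
contact_force: [0.8, 5.2, 0.4]
width: 0.016
```

```bash
python3 -c "
from h import *
st=tilt();print(st['moment'])"
```

```text
t 17.1 pos [ 0.5394 -0.104   0.1077] zax [0.056 0.002] xang 92.32 w 0.016 F [0.8 5.2 0.4] q [-0.331  0.283  1.76   0.023  1.046 -1.954]
[ 1.13955716 -0.17376714  0.13767862]
```

Width 16.0 mm, so the fingers are on the flat. I'll turn it clockwise by about 79.5°.

Request:
{"name": "play_rows", "arguments": {"series": [{"fingers": 1,"dx": 0.1,"dy": -0.3,"dz": 0,"turn": -0.08},{"fingers": 1,"dx": 0.1,"dy": -0.3,"dz": 0,"turn": -0.1},{"fingers": 1,"dx": 0.1,"dy": -0.3,"dz": 0,"turn": -0.1},{"fingers": 1,"dx": 0.1,"dy": -0.3,"dz": 0,"turn": -0.1},{"fingers": 1,"dx": 0.1,"dy": -0.3,"dz": 0,"turn": -0.1},{"fingers": 1,"dx": 0.1,"dy": -0.3,"dz": 0,"turn": -0.1}]}}

```text
clock: 17.6
position: [0.5397, -0.1063, 0.1077]
ee_rot: [0.025, 0.875, 0.483, 0.013]
contact_force: [-0.7, -0.4, 0.3]
width: 0.0159
```

```bash
python3 -c "
from h import *
st=tilt();print(st['moment'])"
```

```text
t 17.6 pos [ 0.5397 -0.1063  0.1077] zax [ 0.047 -0.032] xang 57.75 w 0.0159 F [-0.7 -0.4  0.3] q [-0.31   0.286  1.756 -0.018  1.045 -1.309]
[ 0.09187236 -0.0284879   0.13767937]
```

Request:
{"name": "play_rows", "arguments": {"series": [{"fingers": 1,"dx": -0.1,"dy": -0.3,"dz": 0,"turn": -0.1},{"fingers": 1,"dx": -0.1,"dy": -0.3,"dz": 0,"turn": -0.1},{"fingers": 1,"dx": -0.1,"dy": -0.3,"dz": 0,"turn": -0.1},{"fingers": 1,"dx": -0.1,"dy": -0.3,"dz": 0,"turn": -0.1},{"fingers": 1,"dx": -0.1,"dy": -0.3,"dz": 0,"turn": -0.1},{"fingers": 1,"dx": -0.1,"dy": -0.2,"dz": 0,"turn": -0.1},{"fingers": 1,"dx": 0,"dy": 0,"dz": 0,"turn": -0.08},{"fingers": 1,"dx": 0,"dy": 0,"dz": 0,"turn": 0}]}}

```text
clock: 18.27
position: [0.5384, -0.1087, 0.1077]
ee_rot: [0.029, 0.989, 0.146, 0.003]
contact_force: [-0.2, -0.3, -1.2]
width: 0.0157
```

```bash
python3 -c "
from h import *
st=tilt();print(st['moment'])"
```

```text
t 18.27 pos [ 0.5384 -0.1087  0.1077] zax [ 0.014 -0.057] xang 16.8 w 0.0157 F [-0.2 -0.3 -1.2] q [-0.29   0.3    1.735 -0.057  1.078 -0.557]
[ 0.11712025 -0.19445689 -0.05677921]
```

Request:
{"name": "play_rows", "arguments": {"series": [{"fingers": 1,"dx": 0,"dy": 0,"dz": 0,"turn": -0.066},{"fingers": 1,"dx": 0,"dy": 0,"dz": 0,"turn": 0},{"fingers": 1,"dx": 0,"dy": 0,"dz": 0,"turn": 0}]}}

```text
clock: 18.52
position: [0.5382, -0.1089, 0.1077]
ee_rot: [0.029, 0.993, 0.115, 0.002]
contact_force: [-0.7, 0.5, -0.1]
width: 0.0156
```

```bash
python3 -c "
from h import *
st=tilt();print(st['moment'])"
```

```text
t 18.52 pos [ 0.5382 -0.1089  0.1077] zax [ 0.01  -0.058] xang 13.26 w 0.0156 F [-0.7  0.5 -0.1] q [-0.289  0.302  1.733 -0.059  1.082 -0.493]
[ 0.09314567 -0.13971792 -0.13147438]
```

The flat is at the front, held at jaw axis 13.3° and width 15.6 mm. I'll let go, rise, and go over the disc while turning back.

Request:
{"name": "play_rows", "arguments": {"series": [{"fingers": -1,"dx": 0,"dy": 0,"dz": 0,"turn": 0},{"fingers": -1,"dx": 0,"dy": 0,"dz": 0,"turn": 0},{"fingers": -1,"dx": 0,"dy": 0,"dz": 0,"turn": 0},{"fingers": -1,"dx": 0,"dy": 0,"dz": 12,"turn": 0},{"fingers": -1,"dx": 0,"dy": 0,"dz": 22,"turn": 0},{"fingers": -1,"dx": 0,"dy": 0,"dz": 24,"turn": 0},{"fingers": -1,"dx": 0,"dy": 0,"dz": 24,"turn": 0.05},{"fingers": -1,"dx": -8,"dy": -10,"dz": 10,"turn": 0.1},{"fingers": -1,"dx": -14,"dy": -16,"dz": 0,"turn": 0.12},{"fingers": -1,"dx": -14,"dy": -16,"dz": 0,"turn": 0.12},{"fingers": -1,"dx": -14,"dy": -16,"dz": 0,"turn": 0.12},{"fingers": -1,"dx": -14,"dy": -16,"dz": 0,"turn": 0.12},{"fingers": -1,"dx": -14,"dy": -16,"dz": 0,"turn": 0.12},{"fingers": -1,"dx": -14,"dy": -16,"dz": 0,"turn": 0.12},{"fingers": -1,"dx": -14,"dy": -16,"dz": 0,"turn": 0.12},{"fingers": -1,"dx": -8,"dy": -10,"dz": 0,"turn": 0.12},{"fingers": -1,"dx": 0,"dy": 0,"dz": 0,"turn": 0.12},{"fingers": -1,"dx": 0,"dy": 0,"dz": 0,"turn": 0.12},{"fingers": -1,"dx": 0,"dy": 0,"dz": 0,"turn": 0}]}}

```text
clock: 20.1
position: [0.4189, -0.2449, 0.2059]
ee_rot: [0.024, 0.679, 0.733, 0.021]
contact_force: [-0.4, -0.6, 0.2]
width: 0.0857
```

```bash
python3 - <<'E'
from h import *
tilt();w,st=shot('wrist');save(w,'w10');np.save('st10.npy',np.r_[st['position'],st['ee_rot']])
u=proj(w,[[.417,-.2465,.044],[.417,-.2465,.034],[.395,-.2465,.034],[.409,-.2465,.034],[.537,-.106,.172]],st).round(1);print(u)
c=u[0].astype(int)
h=cv2.cvtColor(w['pixels'],cv2.COLOR_RGB2HSV); m=((h[...,0]>12)&(h[...,0]<28)&(h[...,1]>130)&(h[...,2]>80)).astype(np.uint8)
m2=np.zeros_like(m);m2[max(0,c[1]-70):c[1]+70,c[0]-70:c[0]+70]=m[max(0,c[1]-70):c[1]+70,c[0]-70:c[0]+70]
n,l,q,cc=cv2.connectedComponentsWithStats(m2)
for i in range(1,n):
    if q[i][4]>4: print('brass',q[i].tolist(),cc[i].round(1))
print([(round(k['p'],2),np.argwhere(k['region']).mean(0)[::-1].round(1),int(k['region'].sum())) for k in masks_of(w,'disc')[:3]])
tilt()
E
```

```text
t 20.1 pos [ 0.4189 -0.2449  0.2059] zax [ 0.064 -0.003] xang 94.38 w 0.0857 F [-0.4 -0.6  0.2] q [-0.705  0.108  1.729  0.042  1.254 -2.364]
[[316.3 165.8]
 [316.4 163.7]
 [317.9 143.3]
 [316.9 156.4]
 [474.5 357.3]]
brass [314, 144, 5, 3, 15] [316. 145.]
[]
t 20.2 pos [ 0.4192 -0.2443  0.2059] zax [ 0.064 -0.003] xang 94.11 w 0.0852 F [0.2 0.1 0.5] q [-0.703  0.108  1.729  0.042  1.254 -2.358]
```

```bash
python3 - <<'E'
from h import *
im=cv2.imread('pics/w10.png');v=np.load('st10.npy');st=dict(position=v[:3],ee_rot=v[3:]);w=get_image('wrist')
hs=cv2.cvtColor(im,cv2.COLOR_BGR2HSV)
m=(hs[...,0]>12)&(hs[...,0]<32)&(hs[...,1]>100)&(hs[...,2]>60);a=np.argwhere(m[135:175,295:340])+[135,295];print('brass px',a[:,::-1].tolist())
g=cv2.resize(cv2.cvtColor(im,cv2.COLOR_BGR2GRAY)[130:205,280:355],None,fx=6,fy=6,interpolation=cv2.INTER_CUBIC)
for r0,r1 in((95,125),(55,80)):
    c=cv2.HoughCircles(cv2.GaussianBlur(g,(7,7),0),cv2.HOUGH_GRADIENT_ALT,2,20,param1=150,param2=.5,minRadius=r0,maxRadius=r1)
    if c is not None:
        for k in c[0][:3]:
            px=[280+(k[0]+.5)/6-.5,130+(k[1]+.5)/6-.5];print('circle',np.round(px,1),k[2]/6,onz(w,[px],.044,st)[0].round(4))
o=onz(w,[[316,145]],.034,st)[0];print('outer',o.round(4))
hh=np.array([.4169,-.2463]);d=o[:2]-hh;print(np.degrees(np.arctan2(d[1],d[0])),np.hypot(*d))
E
```

```text
brass px [[315, 143], [316, 143], [317, 143], [314, 144], [315, 144], [316, 144], [317, 144], [318, 144], [314, 145], [315, 145], [316, 145], [317, 145], [318, 145], [319, 145], [314, 146], [315, 146], [316, 146], [317, 146], [318, 146], [319, 146], [315, 147], [316, 147], [317, 147], [318, 147], [315, 155], [316, 155], [315, 156], [316, 156], [317, 156]]
circle [315.9 165.6] 10.688293 [ 0.4168 -0.2469  0.044 ]
circle [316.9 158.6] 10.410601 [ 0.4093 -0.2464  0.044 ]
outer [ 0.3969 -0.2484  0.034 ]
-174.01211860008803 0.020111111592233704
```

Request:
{"name": "play_rows", "arguments": {"series": [{"fingers": -1,"dx": 1,"dy": -1,"dz": -12,"turn": 0},{"fingers": -1,"dx": 1,"dy": -1,"dz": -22,"turn": 0},{"fingers": -1,"dx": 1,"dy": -1,"dz": -25,"turn": 0},{"fingers": -1,"dx": 1,"dy": -1,"dz": -25,"turn": 0},{"fingers": -1,"dx": 1,"dy": -1,"dz": -25,"turn": 0},{"fingers": -1,"dx": 1,"dy": -1,"dz": -22,"turn": 0},{"fingers": -1,"dx": 0,"dy": 0,"dz": -10,"turn": 0},{"fingers": -1,"dx": 0,"dy": 0,"dz": 0,"turn": 0}]}}

```text
clock: 20.92
position: [0.4295, -0.248, 0.0623]
ee_rot: [0.029, 0.684, 0.728, 0.022]
contact_force: [0.3, 0.4, 0.7]
width: 0.085
```

```bash
python3 -c "
from h import *
tilt()"
```

```text
t 20.92 pos [ 0.4295 -0.248   0.0623] zax [ 0.072 -0.008] xang 93.57 w 0.085 F [0.3 0.4 0.7] q [-0.696  0.256  1.942  0.052  0.884 -2.361]
```

Request:
{"name": "play_rows", "arguments": {"series": [{"fingers": -1,"dx": -3,"dy": 0,"dz": -10,"turn": 0},{"fingers": -1,"dx": -3,"dy": 0,"dz": -14,"turn": 0},{"fingers": -1,"dx": -3,"dy": 0,"dz": -14,"turn": 0},{"fingers": -1,"dx": -1,"dy": 0,"dz": -8,"turn": 0},{"fingers": -1,"dx": 0,"dy": 0,"dz": 0,"turn": 0},{"fingers": -1,"dx": 0,"dy": 0,"dz": 0,"turn": 0}]}}

```text
clock: 21.42
position: [0.4232, -0.248, 0.0177]
ee_rot: [0.032, 0.685, 0.727, 0.022]
contact_force: [0.2, -0.2, 0.7]
width: 0.0853
```

```bash
python3 -c "
from h import *
tilt()"
```

```text
t 21.42 pos [ 0.4232 -0.248   0.0177] zax [ 0.077 -0.011] xang 93.4 w 0.0853 F [ 0.2 -0.2  0.7] q [-0.705  0.308  2.014  0.06   0.755 -2.378]
```

Request:
{"name": "play_rows", "arguments": {"series": [{"fingers": -1,"dx": -1.5,"dy": 0,"dz": -6,"turn": 0},{"fingers": -1,"dx": -1.5,"dy": 0,"dz": -8,"turn": 0},{"fingers": -1,"dx": -1,"dy": 0,"dz": -6,"turn": 0},{"fingers": -1,"dx": 0,"dy": 0,"dz": -3,"turn": 0},{"fingers": -1,"dx": 0,"dy": 0,"dz": 0,"turn": 0}]}}

```text
clock: 21.83
position: [0.4215, -0.2496, -0.0046]
ee_rot: [0.035, 0.685, 0.727, 0.022]
contact_force: [-0.0, -0.2, 1.0]
width: 0.0854
```

```bash
python3 - <<'E'
from h import *
st=tilt()
d,_=shot('side');save(d,'d11');q=st['ee_rot'];M=R.from_quat([q[1],q[2],q[3],q[0]]).as_matrix();P=st['position']
for y in(.0485,-.0485): print('tip pred (open) px',proj(d,P+M[:,0]*y-M[:,2]*.039)[0].round(1))
print('disc',proj(d,[[.417,-.247,.044],[.417,-.247,.0175],[.417,-.28,.0175],[.417,-.213,.0175]]).round(1).tolist())
E
```

```text
t 21.83 pos [ 0.4215 -0.2496 -0.0046] zax [ 0.082 -0.016] xang 93.37 w 0.0854 F [-0.  -0.2  1. ] q [-0.71   0.339  2.047  0.066  0.685 -2.39 ]
tip pred (open) px [293.7 254.2]
tip pred (open) px [309.5 276.3]
disc [[300.5, 262.0], [301.0, 269.1], [305.7, 277.2], [296.2, 261.1]]
```

Request:
{"name": "play_rows", "arguments": {"series": [{"fingers": -1,"dx": 0,"dy": 1.8,"dz": -1,"turn": 0},{"fingers": 0,"dx": 0,"dy": 0,"dz": 0,"turn": 0},{"fingers": 0,"dx": 0,"dy": 0,"dz": 0,"turn": 0},{"fingers": 1,"dx": 0,"dy": 0,"dz": 0,"turn": 0},{"fingers": 1,"dx": 0,"dy": 0,"dz": 0,"turn": 0},{"fingers": 1,"dx": 0,"dy": 0,"dz": 0,"turn": 0},{"fingers": 1,"dx": 0,"dy": 0,"dz": 0,"turn": 0}], "squeeze": 40}}

```text
clock: 22.47
position: [0.4223, -0.2482, -0.0046]
ee_rot: [0.036, 0.685, 0.727, 0.022]
contact_force: [0.3, 0.6, -0.2]
width: 0.035
```

```bash
python3 -c "
from h import *
st=tilt();print(st['moment'])"
```

```text
t 22.47 pos [ 0.4223 -0.2482 -0.0046] zax [ 0.083 -0.017] xang 93.37 w 0.035 F [ 0.3  0.6 -0.2] q [-0.707  0.338  2.048  0.066  0.682 -2.387]
[0.02193217 0.1023618  0.03508645]
```

Hub gripped at 35 mm. I'll lift straight up, then check.

Request:
{"name": "play_rows", "arguments": {"series": [{"fingers": 1,"dx": 0,"dy": 0,"dz": 6,"turn": 0},{"fingers": 1,"dx": 0,"dy": 0,"dz": 12,"turn": 0},{"fingers": 1,"dx": 0,"dy": 0,"dz": 18,"turn": 0},{"fingers": 1,"dx": 0,"dy": 0,"dz": 22,"turn": 0},{"fingers": 1,"dx": 0,"dy": 0,"dz": 24,"turn": 0},{"fingers": 1,"dx": 0,"dy": 0,"dz": 24,"turn": 0},{"fingers": 1,"dx": 0,"dy": 0,"dz": 24,"turn": 0},{"fingers": 1,"dx": 0,"dy": 0,"dz": 24,"turn": 0},{"fingers": 1,"dx": 0,"dy": 0,"dz": 24,"turn": 0},{"fingers": 1,"dx": 0,"dy": 0,"dz": 18,"turn": 0},{"fingers": 1,"dx": 0,"dy": 0,"dz": 8,"turn": 0},{"fingers": 1,"dx": 0,"dy": 0,"dz": 0,"turn": 0}]}}

```text
clock: 23.47
position: [0.4164, -0.2434, 0.2093]
ee_rot: [0.032, 0.685, 0.727, 0.022]
contact_force: [-0.5, -0.2, -1.3]
width: 0.035
```

```bash
python3 -c "
from h import *
st=tilt();print(st['moment'])"
```

```text
t 23.47 pos [ 0.4164 -0.2434  0.2093] zax [ 0.076 -0.011] xang 93.35 w 0.035 F [-0.5 -0.2 -1.3] q [-0.707  0.092  1.739  0.043  1.245 -2.349]
[-0.02507155  0.007761   -0.01241306]
```

Request:
{"name": "play_rows", "arguments": {"series": [{"fingers": 1,"dx": 6,"dy": 7,"dz": 0,"turn": 0.02},{"fingers": 1,"dx": 12,"dy": 13,"dz": 0,"turn": 0.03},{"fingers": 1,"dx": 16,"dy": 18,"dz": 0,"turn": 0.03},{"fingers": 1,"dx": 16,"dy": 18,"dz": 0,"turn": 0.03},{"fingers": 1,"dx": 16,"dy": 18,"dz": 0,"turn": 0.03},{"fingers": 1,"dx": 16,"dy": 18,"dz": 0,"turn": 0.02},{"fingers": 1,"dx": 16,"dy": 18,"dz": 0,"turn": 0},{"fingers": 1,"dx": 12,"dy": 13,"dz": 0,"turn": 0},{"fingers": 1,"dx": 6,"dy": 7,"dz": 0,"turn": 0},{"fingers": 1,"dx": 0,"dy": 0,"dz": 0,"turn": 0},{"fingers": 1,"dx": 0,"dy": 0,"dz": 0,"turn": 0}]}}

```text
clock: 24.38
position: [0.5298, -0.0981, 0.192]
ee_rot: [0.015, 0.62, 0.784, 0.022]
contact_force: [-0.9, -0.1, -0.5]
width: 0.0347
```

```bash
python3 -c "
from h import *
st=tilt()"
```

```text
t 24.38 pos [ 0.5298 -0.0981  0.192 ] zax [0.05  0.016] xang 103.33 w 0.0347 F [-0.9 -0.1 -0.5] q [-0.335  0.204  1.643  0.033  1.252 -2.148]
```

Tilt changed in transit: the disc would sit about 2.3° off level. The drift comes from each row re-basing while moving. I'll go back inward in several rows, which reverses it, then return in single rows with waits between, which should keep the orientation.

Request:
{"name": "play_rows", "arguments": {"series": [{"fingers": 1,"dx": -6,"dy": -7,"dz": 3,"turn": 0},{"fingers": 1,"dx": -14,"dy": -15,"dz": 3,"turn": 0},{"fingers": 1,"dx": -16,"dy": -18,"dz": 2,"turn": 0},{"fingers": 1,"dx": -16,"dy": -18,"dz": 2,"turn": 0},{"fingers": 1,"dx": -16,"dy": -18,"dz": 2,"turn": 0},{"fingers": 1,"dx": -14,"dy": -15,"dz": 0,"turn": 0},{"fingers": 1,"dx": -6,"dy": -7,"dz": 0,"turn": 0},{"fingers": 1,"dx": 0,"dy": 0,"dz": 0,"turn": 0}]}}

```text
clock: 25.05
position: [0.427, -0.2067, 0.2031]
ee_rot: [0.012, 0.622, 0.783, 0.017]
contact_force: [-0.1, 0.2, -2.5]
width: 0.035
```

```bash
cat > wait.py <<'E'
from h import *
import sys
tilt()
for i in range(int(sys.argv[1])): get_image('wrist')
tilt()
E
python3 wait.py 3
```

```text
t 25.05 pos [ 0.427  -0.2067  0.2031] zax [0.04  0.011] xang 103.11 w 0.035 F [-0.1  0.2 -2.5] q [-0.625  0.108  1.735  0.034  1.273 -2.434]
t 25.2 pos [ 0.4292 -0.2046  0.2031] zax [0.042 0.013] xang 103.24 w 0.0349 F [-0.2  0.5 -1.7] q [-0.62   0.109  1.734  0.036  1.273 -2.432]
```

Not reversible that way. I'll set the disc down level at its old place, regrip it at the current tilt, and carry it in single rows with waits. First I'll test that this preserves orientation.

Request:
{"name": "play_rows", "arguments": {"series": [{"fingers": 1,"dx": -9,"dy": -40,"dz": 0,"turn": 0}]}}

```text
clock: 25.28
position: [0.4213, -0.2383, 0.2033]
ee_rot: [0.011, 0.618, 0.786, 0.021]
contact_force: [1.4, 1.1, -2.0]
width: 0.0352
```

```bash
python3 wait.py 4
```

```text
t 25.28 pos [ 0.4213 -0.2383  0.2033] zax [0.043 0.02 ] xang 103.6 w 0.0352 F [ 1.4  1.1 -2. ] q [-0.693  0.125  1.715  0.045  1.282 -2.514]
t 25.48 pos [ 0.4205 -0.2448  0.2029] zax [0.042 0.014] xang 103.18 w 0.035 F [ 0.3  0.4 -1.7] q [-0.7    0.128  1.712  0.039  1.279 -2.512]
```

Request:
{"name": "play_rows", "arguments": {"series": [{"fingers": 1,"dx": 0,"dy": 0,"dz": -41,"turn": 0}]}}

```text
clock: 25.57
position: [0.426, -0.2481, 0.1681]
ee_rot: [0.02, 0.621, 0.783, 0.019]
contact_force: [1.8, -1.7, -1.4]
width: 0.0351
```

```bash
python3 wait.py 4
```

```text
t 25.57 pos [ 0.426  -0.2481  0.1681] zax [0.055 0.004] xang 103.2 w 0.0351 F [ 1.8 -1.7 -1.4] q [-0.699  0.154  1.772  0.042  1.177 -2.516]
t 25.77 pos [ 0.4203 -0.2433  0.1615] zax [0.04  0.016] xang 103.26 w 0.0354 F [ 0.1 -0.6 -0.9] q [-0.699  0.159  1.782  0.041  1.18  -2.516]
```

Single rows plus waits preserve the pose. They also show that the transient tilt at the end of a fast downward row, (+.014,-.012), is in the direction I need. I'll capture it with an immediate next row.

Request:
{"name": "play_rows", "arguments": {"series": [{"fingers": 1,"dx": 0,"dy": 0,"dz": -41,"turn": 0},{"fingers": 1,"dx": -5,"dy": 4,"dz": 0,"turn": 0}]}}

```text
clock: 25.93
position: [0.4199, -0.2412, 0.1239]
ee_rot: [0.016, 0.62, 0.784, 0.019]
contact_force: [-1.3, 1.1, -2.5]
width: 0.0354
```

```bash
python3 wait.py 4
```

```text
t 25.93 pos [ 0.4199 -0.2412  0.1239] zax [0.048 0.01 ] xang 103.38 w 0.0354 F [-1.3  1.1 -2.5] q [-0.696  0.185  1.852  0.044  1.074 -2.521]
t 26.13 pos [ 0.4241 -0.2449  0.1308] zax [0.06 0.  ] xang 103.35 w 0.0354 F [ 0.7  0.1 -1.7] q [-0.697  0.178  1.842  0.044  1.075 -2.521]
```

The tilt is now (.060,.000) and I need about (.085,-.003). I'll rise and travel in single waited rows, then do the last capture above the shaft.

Request:
{"name": "play_rows", "arguments": {"series": [{"fingers": 1,"dx": 0,"dy": 0,"dz": 41,"turn": 0}]}}

```text
clock: 26.22
position: [0.4201, -0.2416, 0.1656]
ee_rot: [0.017, 0.62, 0.784, 0.019]
contact_force: [-0.2, -0.6, -2.4]
width: 0.0355
```

```bash
python3 wait.py 4
```

```text
t 26.22 pos [ 0.4201 -0.2416  0.1656] zax [0.049 0.008] xang 103.37 w 0.0355 F [-0.2 -0.6 -2.4] q [-0.697  0.147  1.786  0.041  1.176 -2.516]
t 26.42 pos [ 0.4257 -0.2461  0.1728] zax [ 0.065 -0.004] xang 103.36 w 0.0351 F [ 0.5  0.2 -1.7] q [-0.697  0.141  1.776  0.042  1.173 -2.516]
```

Request:
{"name": "play_rows", "arguments": {"series": [{"fingers": 1,"dx": 0,"dy": 0,"dz": 41,"turn": 0}]}}

```text
clock: 26.5
position: [0.4198, -0.2414, 0.2046]
ee_rot: [0.017, 0.62, 0.784, 0.019]
contact_force: [0.3, 1.2, -2.1]
width: 0.0349
```

```bash
python3 wait.py 4
```

```text
t 26.5 pos [ 0.4198 -0.2414  0.2046] zax [0.05  0.008] xang 103.37 w 0.0349 F [ 0.3  1.2 -2.1] q [-0.697  0.117  1.721  0.04   1.271 -2.512]
t 26.7 pos [ 0.4258 -0.2463  0.2122] zax [ 0.066 -0.005] xang 103.36 w 0.035 F [ 0.5 -0.6 -1.9] q [-0.697  0.112  1.708  0.04   1.268 -2.512]
```

Request:
{"name": "play_rows", "arguments": {"series": [{"fingers": 1,"dx": 24,"dy": 28,"dz": 10,"turn": 0}]}}

```text
clock: 26.78
position: [0.4453, -0.2212, 0.2196]
ee_rot: [0.025, 0.622, 0.783, 0.016]
contact_force: [1.2, -0.2, -2.5]
width: 0.0353
```

```bash
python3 wait.py 4
```

```text
t 26.78 pos [ 0.4453 -0.2212  0.2196] zax [ 0.058 -0.006] xang 103.02 w 0.0353 F [ 1.2 -0.2 -2.5] q [-0.624  0.118  1.681  0.03   1.291 -2.43 ]
t 26.98 pos [ 0.4494 -0.2174  0.2211] zax [ 0.064 -0.004] xang 103.47 w 0.0348 F [-1.5  0.5 -2.1] q [-0.616  0.118  1.678  0.035  1.291 -2.432]
```

Request:
{"name": "play_rows", "arguments": {"series": [{"fingers": 1,"dx": 24,"dy": 28,"dz": 10,"turn": 0}]}}

```text
clock: 27.07
position: [0.4686, -0.1928, 0.2283]
ee_rot: [0.023, 0.621, 0.783, 0.015]
contact_force: [0.5, -0.4, -2.2]
width: 0.0352
```

```bash
python3 wait.py 4
```

```text
t 27.07 pos [ 0.4686 -0.1928  0.2283] zax [ 0.055 -0.006] xang 103.16 w 0.0352 F [ 0.5 -0.4 -2.2] q [-0.546  0.129  1.646  0.024  1.316 -2.352]
t 27.27 pos [ 0.4727 -0.1892  0.2302] zax [ 0.062 -0.004] xang 103.54 w 0.0351 F [-1.  -0.6 -0.9] q [-0.539  0.129  1.643  0.029  1.315 -2.354]
```

Request:
{"name": "play_rows", "arguments": {"series": [{"fingers": 1,"dx": 24,"dy": 28,"dz": 10,"turn": 0}]}}

```text
clock: 27.35
position: [0.4917, -0.1653, 0.2376]
ee_rot: [0.023, 0.621, 0.784, 0.014]
contact_force: [-0.1, -0.1, -1.9]
width: 0.0353
```

```bash
python3 wait.py 4
```

```text
t 27.35 pos [ 0.4917 -0.1653  0.2376] zax [ 0.053 -0.007] xang 103.21 w 0.0353 F [-0.1 -0.1 -1.9] q [-0.472  0.143  1.606  0.018  1.342 -2.278]
t 27.55 pos [ 0.4959 -0.1616  0.2395] zax [ 0.06  -0.004] xang 103.58 w 0.0353 F [-0.2 -0.2 -1.1] q [-0.466  0.143  1.602  0.024  1.341 -2.279]
```

Request:
{"name": "play_rows", "arguments": {"series": [{"fingers": 1,"dx": 23,"dy": 28,"dz": 5,"turn": 0}]}}

```text
clock: 27.63
position: [0.5145, -0.1383, 0.2429]
ee_rot: [0.023, 0.62, 0.784, 0.013]
contact_force: [-0.0, -0.4, -0.9]
width: 0.035
```

```bash
python3 wait.py 4
```

```text
t 27.63 pos [ 0.5145 -0.1383  0.2429] zax [ 0.053 -0.008] xang 103.24 w 0.035 F [-0.  -0.4 -0.9] q [-0.403  0.162  1.57   0.013  1.358 -2.208]
t 27.83 pos [ 0.518  -0.1343  0.2438] zax [ 0.058 -0.005] xang 103.59 w 0.0353 F [-0.6  0.  -1.9] q [-0.397  0.163  1.567  0.019  1.357 -2.209]
```

Request:
{"name": "play_rows", "arguments": {"series": [{"fingers": 1,"dx": 23,"dy": 28,"dz": 5,"turn": 0}]}}

```text
clock: 27.92
position: [0.5364, -0.1112, 0.2475]
ee_rot: [0.023, 0.62, 0.784, 0.012]
contact_force: [0.4, 0.1, -1.8]
width: 0.0351
```

```bash
python3 wait.py 4
```

```text
t 27.92 pos [ 0.5364 -0.1112  0.2475] zax [ 0.051 -0.009] xang 103.25 w 0.0351 F [ 0.4  0.1 -1.8] q [-0.337  0.184  1.531  0.008  1.376 -2.141]
t 28.12 pos [ 0.5401 -0.1071  0.2483] zax [ 0.056 -0.005] xang 103.6 w 0.0351 F [-0.3  0.4 -1. ] q [-0.332  0.185  1.527  0.014  1.374 -2.142]
```

Request:
{"name": "play_rows", "arguments": {"series": [{"fingers": 1,"dx": 0,"dy": 0,"dz": -41,"turn": 0},{"fingers": 1,"dx": -5,"dy": 1,"dz": 0,"turn": 0}]}}

```text
clock: 28.28
position: [0.5323, -0.1082, 0.2054]
ee_rot: [0.023, 0.619, 0.785, 0.014]
contact_force: [-4.7, 1.0, -3.5]
width: 0.0352
```

```bash
python3 wait.py 4
```

```text
t 28.28 pos [ 0.5323 -0.1082  0.2054] zax [ 0.053 -0.007] xang 103.51 w 0.0352 F [-4.7  1.  -3.5] q [-0.337  0.198  1.618  0.012  1.273 -2.147]
t 28.48 pos [ 0.5412 -0.1105  0.2166] zax [ 0.076 -0.014] xang 103.47 w 0.0353 F [-0.4 -0.3 -0.3] q [-0.336  0.192  1.599  0.013  1.275 -2.146]
```

Request:
{"name": "play_rows", "arguments": {"series": [{"fingers": 1,"dx": 0,"dy": 4.5,"dz": -36,"turn": 0}]}}

```text
clock: 28.57
position: [0.5484, -0.1096, 0.1894]
ee_rot: [0.044, 0.619, 0.784, 0.021]
contact_force: [2.6, 0.1, -0.5]
width: 0.0351
```

```bash
python3 wait.py 5; python3 - <<'E'
from h import *
w,st=shot('wrist');save(w,'w12');s,_=shot('scene');d,_=shot('side');save(s,'s12');save(d,'d12')
P=st['position'];q=st['ee_rot'];M=R.from_quat([q[1],q[2],q[3],q[0]]).as_matrix()
g=P-.045*M[:,2]; ax=np.array([g[0]-.0018,g[1]-.0004]);print('axis est',ax.round(4))
hs=cv2.cvtColor(w['pixels'],cv2.COLOR_RGB2HSV);zt=P[2]+.0046
print('hub top px exp',proj(w,[[*ax,zt+.044],[*(ax+.022*np.array([np.cos(np.radians(-166.4)),np.sin(np.radians(-166.4))])),zt+.034],[.536,-.1058,.172]],st).round(1).tolist())
u=proj(w,[*ax,zt+.044],st)[0].astype(int)
m=((hs[...,0]>12)&(hs[...,0]<32)&(hs[...,1]>100)&(hs[...,2]>60)).astype(np.uint8);mm=np.zeros_like(m);mm[u[1]-60:u[1]+40,u[0]-50:u[0]+50]=m[u[1]-60:u[1]+40,u[0]-50:u[0]+50]
n,l,k,c=cv2.connectedComponentsWithStats(mm);print([(k[i][4],c[i].round(1)) for i in range(1,n) if k[i][4]>4])
E
```

```text
t 28.57 pos [ 0.5484 -0.1096  0.1894] zax [ 0.095 -0.021] xang 103.36 w 0.0351 F [ 2.6  0.1 -0.5] q [-0.329  0.207  1.649  0.012  1.188 -2.139]
t 28.82 pos [ 0.5426 -0.1068  0.1827] zax [ 0.079 -0.015] xang 103.47 w 0.0348 F [ 0.7 -0.2 -1.2] q [-0.328  0.212  1.659  0.012  1.191 -2.139]
axis est [ 0.5373 -0.1065]
hub top px exp [[317.7, 274.2], [318.2, 216.1], [322.1, 216.8]]
[(np.int32(159), array([316.8, 222.5])), (np.int32(140), array([299.8, 311.5]))]
```

Request:
{"name": "play_rows", "arguments": {"series": [{"fingers": 1,"dx": -1.5,"dy": 0.8,"dz": -12,"turn": 0}]}}

```text
clock: 29.05
position: [0.5438, -0.1069, 0.1738]
ee_rot: [0.039, 0.618, 0.785, 0.02]
contact_force: [-0.1, -0.6, -1.5]
width: 0.0351
```

```bash
python3 wait.py 4
```

```text
t 29.05 pos [ 0.5438 -0.1069  0.1738] zax [ 0.086 -0.017] xang 103.45 w 0.0351 F [-0.1 -0.6 -1.5] q [-0.328  0.216  1.677  0.012  1.161 -2.139]
t 29.25 pos [ 0.5413 -0.1059  0.1711] zax [ 0.08  -0.015] xang 103.47 w 0.0352 F [ 0.3 -0.4 -1. ] q [-0.328  0.218  1.681  0.012  1.162 -2.139]
```

Request:
{"name": "play_rows", "arguments": {"series": [{"fingers": 1,"dx": 0,"dy": 0,"dz": -6,"turn": 0}]}}

```text
clock: 29.33
position: [0.5426, -0.1064, 0.1667]
ee_rot: [0.038, 0.618, 0.785, 0.019]
contact_force: [-0.1, 0.0, -2.0]
width: 0.0349
```

```bash
python3 wait.py 4
```

```text
t 29.33 pos [ 0.5426 -0.1064  0.1667] zax [ 0.083 -0.016] xang 103.47 w 0.0349 F [-0.1  0.  -2. ] q [-0.328  0.221  1.688  0.013  1.148 -2.139]
t 29.53 pos [ 0.5413 -0.1059  0.1651] zax [ 0.08  -0.015] xang 103.47 w 0.0349 F [ 0.4 -0.1 -1.4] q [-0.328  0.223  1.691  0.013  1.148 -2.139]
```

Request:
{"name": "play_rows", "arguments": {"series": [{"fingers": 1,"dx": 0,"dy": 0,"dz": -6,"turn": 0}]}}

```text
clock: 29.62
position: [0.5424, -0.1063, 0.1601]
ee_rot: [0.037, 0.618, 0.785, 0.019]
contact_force: [0.3, -1.1, -1.1]
width: 0.0352
```

```bash
python3 wait.py 3
```

```text
t 29.62 pos [ 0.5424 -0.1063  0.1601] zax [ 0.082 -0.016] xang 103.46 w 0.0352 F [ 0.3 -1.1 -1.1] q [-0.328  0.227  1.699  0.013  1.133 -2.14 ]
t 29.77 pos [ 0.5408 -0.1058  0.1584] zax [ 0.078 -0.015] xang 103.47 w 0.0351 F [-0.2 -0.3 -1.7] q [-0.328  0.228  1.701  0.013  1.134 -2.139]
```

Request:
{"name": "play_rows", "arguments": {"series": [{"fingers": 1,"dx": 0,"dy": 0,"dz": -6,"turn": 0}]}}

```text
clock: 29.85
position: [0.5418, -0.1061, 0.1533]
ee_rot: [0.037, 0.618, 0.785, 0.019]
contact_force: [0.8, -0.2, -0.9]
width: 0.0351
```

```bash
python3 wait.py 3
```

```text
t 29.85 pos [ 0.5418 -0.1061  0.1533] zax [ 0.081 -0.015] xang 103.47 w 0.0351 F [ 0.8 -0.2 -0.9] q [-0.328  0.232  1.709  0.013  1.119 -2.14 ]
t 30.0 pos [ 0.5407 -0.1057  0.1519] zax [ 0.078 -0.014] xang 103.46 w 0.035 F [-0.1 -0.3 -1.8] q [-0.328  0.233  1.711  0.013  1.119 -2.14 ]
```

Request:
{"name": "play_rows", "arguments": {"series": [{"fingers": 1,"dx": 0,"dy": 0,"dz": -6,"turn": 0}]}}

```text
clock: 30.08
position: [0.5416, -0.1059, 0.1467]
ee_rot: [0.036, 0.618, 0.785, 0.019]
contact_force: [-0.3, 0.1, -0.4]
width: 0.0354
```

```bash
python3 wait.py 3
```

```text
t 30.08 pos [ 0.5416 -0.1059  0.1467] zax [ 0.08  -0.015] xang 103.47 w 0.0354 F [-0.3  0.1 -0.4] q [-0.327  0.238  1.719  0.013  1.104 -2.14 ]
t 30.23 pos [ 0.5407 -0.1055  0.1454] zax [ 0.077 -0.014] xang 103.46 w 0.0353 F [ 1.3  0.9 -2.4] q [-0.328  0.239  1.721  0.013  1.104 -2.14 ]
```

Request:
{"name": "play_rows", "arguments": {"series": [{"fingers": 1,"dx": 0,"dy": 0,"dz": -6,"turn": 0}]}}

```text
clock: 30.32
position: [0.5414, -0.1058, 0.1402]
ee_rot: [0.036, 0.618, 0.785, 0.019]
contact_force: [0.4, -0.6, -1.4]
width: 0.0352
```

```bash
python3 wait.py 3
```

```text
t 30.32 pos [ 0.5414 -0.1058  0.1402] zax [ 0.079 -0.015] xang 103.46 w 0.0352 F [ 0.4 -0.6 -1.4] q [-0.327  0.243  1.729  0.013  1.089 -2.14 ]
t 30.47 pos [ 0.5406 -0.1054  0.1388] zax [ 0.077 -0.013] xang 103.46 w 0.0346 F [ 1.3  0.5 -2.5] q [-0.327  0.245  1.731  0.014  1.089 -2.14 ]
```

Request:
{"name": "play_rows", "arguments": {"series": [{"fingers": 1,"dx": 0,"dy": 0,"dz": -5,"turn": 0}]}}

```text
clock: 30.55
position: [0.5411, -0.1056, 0.1344]
ee_rot: [0.035, 0.618, 0.785, 0.019]
contact_force: [0.6, 0.8, -2.0]
width: 0.0354
```

```bash
python3 wait.py 3
```

```text
t 30.55 pos [ 0.5411 -0.1056  0.1344] zax [ 0.078 -0.014] xang 103.46 w 0.0354 F [ 0.6  0.8 -2. ] q [-0.327  0.248  1.738  0.014  1.077 -2.14 ]
t 30.7 pos [ 0.5406 -0.1053  0.1334] zax [ 0.077 -0.013] xang 103.46 w 0.0351 F [ 1.8  0.7 -3. ] q [-0.327  0.249  1.739  0.014  1.076 -2.14 ]
```

Request:
{"name": "play_rows", "arguments": {"series": [{"fingers": 1,"dx": 0,"dy": 0,"dz": -4,"turn": 0}]}}

```text
clock: 30.78
position: [0.5408, -0.1055, 0.1299]
ee_rot: [0.035, 0.618, 0.785, 0.019]
contact_force: [-0.3, -0.1, -1.0]
width: 0.0359
```

```bash
python3 wait.py 3; python3 -c "
from h import *
print(get_state()['moment'])"
```

```text
t 30.78 pos [ 0.5408 -0.1055  0.1299] zax [ 0.077 -0.014] xang 103.46 w 0.0359 F [-0.3 -0.1 -1. ] q [-0.327  0.252  1.744  0.014  1.067 -2.14 ]
t 30.93 pos [ 0.5406 -0.1052  0.1291] zax [ 0.077 -0.013] xang 103.46 w 0.0352 F [ 1.1  0.4 -2.5] q [-0.327  0.253  1.745  0.014  1.066 -2.14 ]
[ 0.0629443  -0.24133959  0.02795783]
```

The screw nose is already below the shaft's top with no resistance. I'll continue to TCP z ≈ 0.1095.

Request:
{"name": "play_rows", "arguments": {"series": [{"fingers": 1,"dx": 0,"dy": 0,"dz": -5,"turn": 0}]}}

```text
clock: 31.02
position: [0.5409, -0.1055, 0.1247]
ee_rot: [0.035, 0.618, 0.785, 0.019]
contact_force: [0.8, -0.2, -1.1]
width: 0.0351
```

```bash
python3 wait.py 3
```

```text
t 31.02 pos [ 0.5409 -0.1055  0.1247] zax [ 0.078 -0.014] xang 103.46 w 0.0351 F [ 0.8 -0.2 -1.1] q [-0.327  0.257  1.752  0.014  1.054 -2.141]
t 31.17 pos [ 0.5406 -0.1052  0.1237] zax [ 0.076 -0.013] xang 103.45 w 0.0354 F [ 1.   0.  -3.5] q [-0.327  0.258  1.753  0.014  1.054 -2.141]
```

Request:
{"name": "play_rows", "arguments": {"series": [{"fingers": 1,"dx": 0,"dy": 0,"dz": -5,"turn": 0}]}}

```text
clock: 31.25
position: [0.5409, -0.1054, 0.1193]
ee_rot: [0.035, 0.618, 0.785, 0.019]
contact_force: [-0.3, -0.0, -1.2]
width: 0.0353
```

```bash
python3 wait.py 3
```

```text
t 31.25 pos [ 0.5409 -0.1054  0.1193] zax [ 0.077 -0.013] xang 103.46 w 0.0353 F [-0.3 -0.  -1.2] q [-0.327  0.262  1.76   0.014  1.042 -2.141]
t 31.4 pos [ 0.5406 -0.1052  0.1183] zax [ 0.076 -0.013] xang 103.45 w 0.0351 F [ 2.3  0.7 -2.9] q [-0.327  0.264  1.761  0.014  1.041 -2.141]
```

Request:
{"name": "play_rows", "arguments": {"series": [{"fingers": 1,"dx": 0,"dy": 0,"dz": -5,"turn": 0}]}}

```text
clock: 31.48
position: [0.5408, -0.1054, 0.1138]
ee_rot: [0.034, 0.619, 0.785, 0.019]
contact_force: [-0.4, 0.2, -1.7]
width: 0.0352
```

```bash
python3 wait.py 3; python3 -c "
from h import *
print(get_state()['moment'])"
```

```text
t 31.48 pos [ 0.5408 -0.1054  0.1138] zax [ 0.077 -0.013] xang 103.45 w 0.0352 F [-0.4  0.2 -1.7] q [-0.328  0.268  1.768  0.014  1.029 -2.141]
t 31.63 pos [ 0.5406 -0.1052  0.1129] zax [ 0.076 -0.013] xang 103.45 w 0.0349 F [ 2.4 -0.  -1.7] q [-0.327  0.269  1.769  0.015  1.028 -2.141]
[ 0.01066173 -0.24190178  0.0162475 ]
```

Request:
{"name": "play_rows", "arguments": {"series": [{"fingers": 1,"dx": 0,"dy": 0,"dz": -3.4,"turn": 0}]}}

```text
clock: 31.72
position: [0.5406, -0.1052, 0.1097]
ee_rot: [0.034, 0.619, 0.785, 0.019]
contact_force: [0.9, -0.0, -0.3]
width: 0.0351
```

```bash
python3 wait.py 4; python3 - <<'E'
from h import *
w,st=shot('wrist');d,_=shot('side');s,_=shot('scene')
c,k=(318,215),0
z=st['position'][2]+.0046;ax=np.array([.536,-.1058]);f=np.array([np.cos(np.radians(-167)),np.sin(np.radians(-167))])
X=[[*ax,.172],[*ax,z+.044],[*(ax+.022*f),z+.034],[*(ax+.04*f),.075]]
print('disc z',z,'exp wrist',proj(w,X,st).round(1).tolist())
def cr(p,x,y,r,h): return cv2.resize(p['pixels'][y-r:y+r,x-r:x+r],(h,h),interpolation=cv2.INTER_CUBIC)
u=proj(w,X[1],st)[0].astype(int);print('wcrop origin',u-60)
cap=proj(s,[.444,.053,.025])[0].astype(int)
cv2.imwrite('pics/fin.png',np.hstack([cr(w,u[0],u[1]-10,60,450),np.vstack([cr(d,318,195,35,300),cr(s,cap[0]+5,cap[1]-15,45,150).repeat(1,0) if 0 else cv2.copyMakeBorder(cr(s,cap[0],cap[1],25,150),0,0,0,150,cv2.BORDER_CONSTANT)])])[...,::-1])
hs=cv2.cvtColor(w['pixels'],cv2.COLOR_RGB2HSV);m=((hs[...,0]>12)&(hs[...,0]<32)&(hs[...,1]>100)&(hs[...,2]>60)).astype(np.uint8)
n,l,q,cc=cv2.connectedComponentsWithStats(m);print([(q[i].tolist(),cc[i].round(1).tolist()) for i in range(1,n) if q[i][4]>30 and abs(cc[i][0]-u[0])<150])
E
```

```text
t 31.72 pos [ 0.5406 -0.1052  0.1097] zax [ 0.076 -0.013] xang 103.45 w 0.0351 F [ 0.9 -0.  -0.3] q [-0.327  0.272  1.773  0.015  1.021 -2.141]
t 31.92 pos [ 0.5406 -0.1052  0.1093] zax [ 0.076 -0.012] xang 103.44 w 0.0352 F [ 0.9  0.6 -2.1] q [-0.327  0.272  1.774  0.015  1.02  -2.141]
disc z 0.11386957646421933 exp wrist [[314.4, 296.0], [315.5, 275.1], [316.6, 217.1], [320.0, 145.0]]
wcrop origin [255 215]
[([310, 216, 14, 14, 160], [316.8, 222.5])]
```

View pics/fin.png

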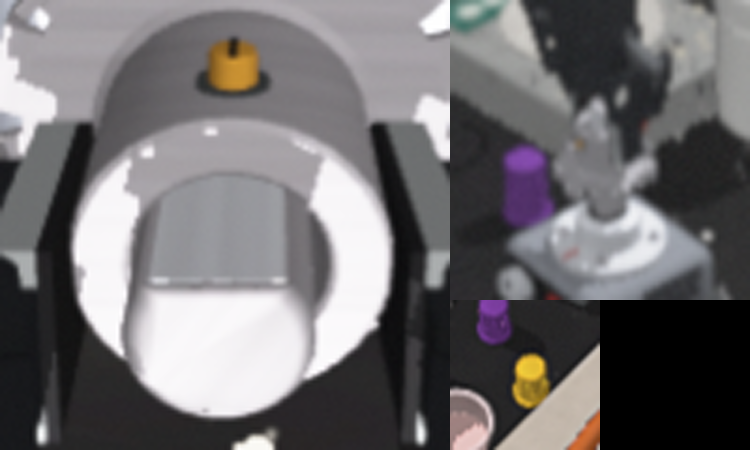

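The picture shows the disc on the shaft, its brass screw over the flat facing the front, clear of both fingers. The yellow cap stands upright, clear of the drive. Handing in.

```bash
python3 -c "
from h import *
print(sign_off());tilt()"
```

```text
the job is handed in; nothing more can be done
None
the job is handed in; nothing more can be done
```

The job is handed in at about 32 s of robot time. The cap is off, the flat faces the front, and the disc is held on the shaft with its screw on the flat.

- **Cap:** the yellow cap stands upright, open end down, at about (0.444, 0.053), clear of the drive.
- **Shaft:** the fingers closed on the flat at 16 mm. I turned it about 79° clockwise to the measured front, about -167°, and let go.
- **Disc:** it went over the shaft end with side forces of about 2 N or less. It is still gripped, at 35 mm. The disc's origin is at 0.114 m, which puts the screw axis at about 0.148 m, the middle of the flat. The last picture shows the screw facing the front over the flat, clear of both fingers.

**Checks that failed or disagreed:**
- **Fingertips:** they sit about 37 mm further back than the stated tip offset. My first grasp of the cap closed empty, and I corrected for that afterwards.
- **Drift:** the tool drifts in tilt during moves of several rows. I reversed most of it, so by my numbers the disc is about 0.8° off its level pose. I did not measure the level separately.
- **Disc angle:** the screw's direction on the disc is good to about 2°.
- **Other things:** I did not re-measure the bystanders' positions at the end.

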